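# Slide a stencil plate off the work board and bed it in its foam case

## Task

Put the flat metal stencil plate away in the foam-lined case. It is too thin to pick up where it lies, so slide it along the work board, between the ink sticks, until one end clearly sticks out past the edge (25 mm or more), then pinch that end and lift it off. Lay it in the cutout of its own shape, tongue in the tongue-shaped end, pressed down flat all over, and let go; do not drop the plate on the bench, and leave the ink sticks, the colour dish and the wooden block on the board where they are.

Things in the scene. Friction and masses are not known exactly. Their poses are not given: they have to be found in the camera images.
- plate_center (a point): Loose bare aluminium stencil plate, flat on the board, 180 long, 4 thick, 70 to 130 g. Point: middle of its length and width, half-way up. x along its length towards the tongue, z up. From above: a body 64 wide from x = -90 to +50, then a tongue 40 wide to x = +90 (square steps). Its two through windows are told under plate_wide_end.
- plate_wide_end (a point): Middle of the plate's square wide end (plate x = -90), half-way up. The plate's two through windows, each 40 long (x) by 36 wide, centred on plate y = 0, run from plate x = -66 to -26 and from -4 to +36; a closed fingertip fits in and can drag the plate. Solid across: x = -90 to -66, -26 to -4, +36 to +90; side rails 14 wide.
- plate_tongue_end (a point): Middle of the plate's tongue end (plate x = +90), half-way up.
- board: Fixed thick dark wooden work board, 320 (x) by 340 (y), 45 high, all edges open. Origin: centre of its underside, on the bench; its top is 45 above. It stands left or right of the robot's centre line, the case on the other side, with a free gap of at least 75 between them.
- pocket (a point): Centre of the cutout in the foam of the case; here the seated plate's centre belongs (36 above the bench). x towards the cutout's tongue end, z up. The cutout is the plate's outline widened by 2.5 all round, 6 deep: floor 34, foam top 40 above the bench, so the plate lies 2 below the foam.
- case: Fixed case with grey foam and a light wooden rim, 272 (x) by 202 (y), 42 high; origin under its centre, on the bench, axes as pocket. Finger slots, floor 10 above the bench, flank the cutout on both sides: at the wide end from x = -100 to -50, out to y = +-66; at the tongue from x = +60 to +100, out to y = +-60.
- pocket_tongue_end (a point): Point of the case where the middle of the plate's tongue end belongs when seated (90 along x from pocket).
- stick_a_mid (a point): Bystander: loose black ink stick with a gilt strip, a bar 100 long (its x), 26 wide, 16 high, lying flat on the board near one of its four corners, lengthways along the left or right edge (the four sticks swap corners). Point: its centre, half-way up.
- stick_b_mid (a point): Bystander: loose red ink stick with a gilt strip, a bar 90 long (its x), 26 wide, 16 high, lying flat on the board near one of its four corners, lengthways along the left or right edge (the four sticks swap corners). Point: its centre, half-way up.
- stick_c_mid (a point): Bystander: loose blue ink stick with a gilt strip, a bar 80 long (its x), 26 wide, 16 high, lying flat on the board near one of its four corners, lengthways along the left or right edge (the four sticks swap corners). Point: its centre, half-way up.
- stick_d_mid (a point): Bystander: loose green ink stick with a gilt strip, a bar 70 long (its x), 26 wide, 16 high, lying flat on the board near one of its four corners, lengthways along the left or right edge (the four sticks swap corners). Point: its centre, half-way up.
- dish_mid (a point): Bystander: loose white porcelain colour dish (bowl), rim radius 40, 35 high, standing near the middle of the board's far edge. Point: its centre, half-way up.
- seal_mid (a point): Bystander: loose light wooden stamping block, 34 (x) by 70 (y), 34 high, standing near the middle of the board's near edge (towards the robot). Point: its centre, half-way up.
There are look-alikes about, which are no part of the job. What is shaped like the part that bears plate_center but orange or turquoise is not meant.

How it is judged:
On the way, in this order (a step that is already met when the one before it is completed fails the run):
1. the plate lies flat on the board with one end at least 25 mm out past an edge of the board ((y of any of plate_wide_end, plate_tongue_end in the frame of board above 0.195 m or y of any of plate_wide_end, plate_tongue_end in the frame of board below -0.195 m or x of any of plate_wide_end, plate_tongue_end in the frame of board above 0.185 m or x of any of plate_wide_end, plate_tongue_end in the frame of board below -0.185 m) and z of plate_center in the frame of board between 0.043 and 0.051 m and angle between plate_center's own z axis and vertical below 0.08 rad), for 0.2 s.
2. the plate is lifted clear of the board by its overhanging end (height (world z) of plate_center above 0.06 m), for 0.1 s.
At the end, for the whole second after the job is handed in: The plate lies flat (within 0.025 rad) on the floor of its cutout, tongue in the tongue-shaped end: its centre within 6 mm of the cutout's centre in plan and no more than 2 mm above its seated height, its tongue end within 7 mm of its place in plan (8 mm in space) (horizontal distance between plate_center and pocket below 0.006 m and horizontal distance between plate_tongue_end and pocket_tongue_end below 0.007 m and height (world z) of plate_center between 0.033 and 0.038 m and angle between plate_center's own z axis and vertical below 0.025 rad and distance between plate_tongue_end and pocket_tongue_end below 0.008 m); the robot touches nothing.
It fails at once if the plate is lifted up from the middle of the board instead of being slid to an edge (z of plate_center in the frame of board between 0.06 and 0.095 m and x of plate_center in the frame of board between -0.06 and 0.06 m and y of plate_center in the frame of board between -0.07 and 0.07 m).
It fails at once if the plate falls to the bench (height (world z) of plate_center below 0.022 m).
It fails at once if an ink stick is shifted by more than 20 mm or tipped (distance of any of stick_a_mid, stick_b_mid, stick_c_mid, stick_d_mid from where it was at the start of the episode above 0.02 m or angle between any of stick_a_mid, stick_b_mid, stick_c_mid, stick_d_mid's own z axis and vertical above 0.3 rad).
It fails at once if the colour dish or the wooden block is shifted by more than 20 mm or tipped (distance of any of dish_mid, seal_mid from where it was at the start of the episode above 0.02 m or angle between any of dish_mid, seal_mid's own z axis and vertical above 0.3 rad).
It also fails if it takes over 58 s, if anything falls off the work surface, if the arm or the gripper's body presses on something with over 40 N, if the wrist force passes 120 N, or if a joint passes its speed limit or range.

## Robot

A 7-joint arm with a two-finger parallel gripper is mounted at the origin on the work surface. World frame = base frame: x ahead of the robot, y to its left, z up, the work surface at z = 0. Lengths are in m, angles in rad, forces in N, time in s.
With the tool pointing down it reaches from about 0.425 to 0.925 m from the base axis. Payload 6.8 kg.
Tool frame: the origin (TCP) lies at the very end of the fingers, on their centre line; the grasp point (between the pads) lies r.grip_depth behind it (r.grip_depth is the distance from the TCP to the grasp point, in m); z points along the fingers, x is the direction in which the jaws open and shut, and the axes are right-handed (so a half turn about z gives the same grasp; the last joint's range is limited). The gripper opens to 85 mm and grips with 20 to 120 N. Pads are 22 mm wide; open, the fingers measure 114 mm over their backs; the gripper's body (76 mm by 85 mm) begins 54 mm behind the grasp point. The pads swing forward as they close: fully open they stand 13 mm farther back than shut.
Start: joints at [-1.384, 0.477, 0.022, 1.555, -0.011, 1.109, -0.083], TCP at [0.196, 0.646, 0.231] pointing down, gripper open.
Joint ranges: [-2.96, 2.96], [-0.34, 2.1], [-1.41, 1.46], [0.24, 2.44], [-1.37, 4.51], [0.17, 1.92], [-2.96, 2.96]. Speed limits (rad/s): [2.39, 2.39, 3.14, 3.14, 3.14, 3.14, 3.14].

## Interface

Orientations are given as a rotation vector (axis times angle).
In Python, from bench import readout, grab_frame, workorder, r gives the robot as it stands.
- The arm moves only by the shell command python3 -m handwheel 'ROWS' [FORCE]. ROWS is text: rows parted by semicolons, each of 7 numbers parted by spaces: the shift along the tool's x, y, z in mm, then the turn, a rotation vector about the tool's x, y, z in degrees, then the finger opening in mm, from 0 to 85.4. A call has 1 to 12 rows; each row is the pose to reach, as a shift and turn from the pose commanded when the call began, along the tool's axes at that moment; what a row does not reach only later rows make up. A row lasts 1/8 s, in which the tool goes at most 62.5 mm and 10.7 degrees, less where a joint would pass 70% of its speed; a pose out of reach is approached as far as the arm can. A call with a gripper value outside its range is refused whole. The fingers move at their own pace and stop on an object; FORCE is the grip in N (left out, the last holds). Time passes only in rows, so rows that repeat a pose let the fingers close. It gives the time, the measured TCP pose, the force and the opening at its end, in the units of the state.
- readout.get_obs(): the state, without advancing time (a new reading comes with each control period).
- grab_frame(name): name is "side" or "top" or "wrist"; returns a dict with "pixels" (384x512x3 uint8, red, green, blue), "fx", "fy", "cx", "cy" (pixels), "rvec" (rotation vector, rad) and "tvec" (3), from world to camera coordinates, as OpenCV has them. Camera axes: x right, y down, z forward; pixel columns grow to the right and rows downward; lengths in m; the calibration is good to about 2 mm. A picture is of the moment at which its call begins. There is no depth.
- workorder.hand_in(): hands the job in, once; it reports no verdict.
The state is a dict: "clock": time; "joints": joint angles; "qvel": joint speeds; "tau": joint torques, N m; "tcp_pos": TCP position; "orientation": TCP orientation; "contact_force": force on the tool from outside, world axes, zero at the start; "moment": the same for the moment, N m; "grip_width": finger opening in m.
Only numpy, scipy, OpenCV 4.12 (cv2) and the standard library are available. Lean on these libraries where they do the work, as an engineer would, in place of code of your own. Each camera call takes 0.05 s, during which the arm holds its last target.

## Working session

There is one attempt and no reset: what is moved stays moved. The work goes in short steps, Python scripts to look and compute and a shell command to move; the robot and the scene stay as the last step left them, time stands still between calls to the robot, and variables do not carry over. Pictures are saved under pics/ and viewed, and the job is handed in when it is done.

```bash
ls; mkdir -p pics; cat > h.py <<'E'
import numpy as np, cv2
from bench import readout, grab_frame, workorder, r
def snap(n,f):
    d=grab_frame(n); cv2.imwrite('pics/'+f,d['pixels'][:,:,::-1]); np.save('pics/'+f+'.npy',d,allow_pickle=True); return d
def load(f): return np.load('pics/'+f+'.npy',allow_pickle=True).item()
def ray(d,u,v,z):
    R=cv2.Rodrigues(np.array(d['rvec'],float))[0]; t=np.array(d['tvec'],float).ravel()
    c=-R.T@t; k=R.T@np.array([(u-d['cx'])/d['fx'],(v-d['cy'])/d['fy'],1.])
    return c+k*(z-c[2])/k[2]
def proj(d,p):
    K=np.array([[d['fx'],0,d['cx']],[0,d['fy'],d['cy']],[0,0,1.]])
    return cv2.projectPoints(np.array(p,float).reshape(-1,3),np.array(d['rvec'],float),np.array(d['tvec'],float),K,None)[0].reshape(-1,2)
E
python3 - <<'E'
from h import *
for n in ['top','side','wrist']:
    d=snap(n,n+'0.png'); print(n,d['fx'],d['cx'],d['rvec'],d['tvec'])
print(readout.get_obs(), r.grip_depth)
E
```

```text
pics
top 485.77127778663584 260.2454412805781 [ 2.139723  -2.0996912  0.1698821] [-0.07286115  0.46056074  1.3633595 ]
side 497.8342080946092 257.3250129207452 [ 2.0945351  -0.3964687   0.24994043] [-0.45286196  0.09193836  1.43090628]
wrist 308.12901684244184 255.8508139496614 [-2.33790878 -1.7334173  -0.23788454] [-0.67423954 -0.03436093  0.37876991]
{'clock': 0.15, 'joints': array([-1.38412114,  0.47762364,  0.02233599,  1.556174  , -0.01147861,
        1.10929159, -0.0831173 ]), 'qvel': array([ 0.00083918, -0.00204115, -0.0004058 , -0.00204137, -0.00070438,
       -0.00190346, -0.00034588]), 'tau': array([ 2.96547740e-03, -5.96927619e+01,  1.61017399e+00, -2.81492668e+01,
        1.26734795e-02,  6.50917820e-03,  2.43384073e-05]), 'tcp_pos': array([0.19598203, 0.64547195, 0.23056112]), 'orientation': array([ 2.52284331e+00,  1.87061678e+00, -1.61831609e-03]), 'contact_force': array([-0.08792672,  0.05495057, -0.58919391]), 'moment': array([ 0.06412514,  0.01114202, -0.02784657]), 'grip_width': 0.08526754346842542} 0.0187
```

View pics/top0.png

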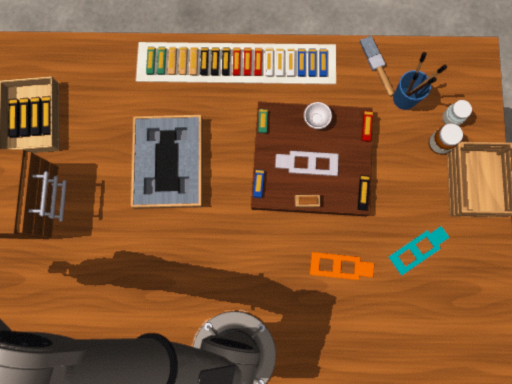

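View pics/side0.png

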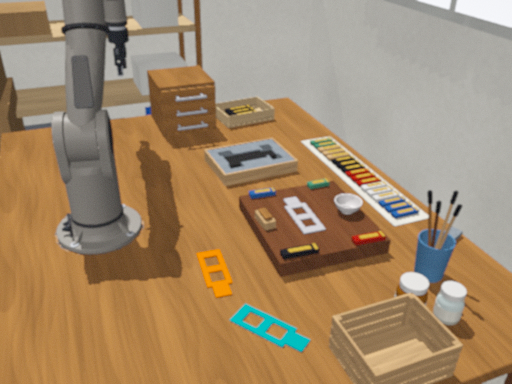

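View pics/wrist0.png

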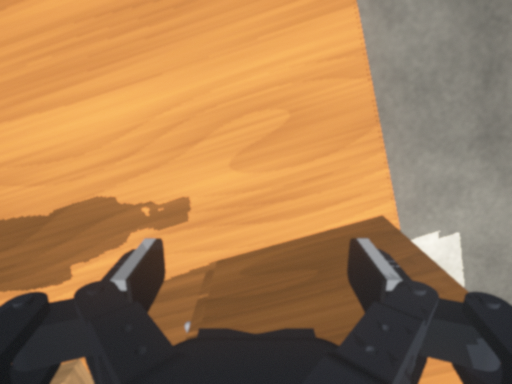

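```bash
python3 - <<'E'
from h import *
d=load('top0.png'); im=d['pixels'][:,:,::-1]
a=cv2.resize(im[95:222,120:212],None,fx=5,fy=5,interpolation=cv2.INTER_CUBIC)
b=cv2.resize(im[95:222,240:385],None,fx=5,fy=5,interpolation=cv2.INTER_CUBIC)
cv2.imwrite('pics/case0.png',a); cv2.imwrite('pics/board0.png',b)
print(a.shape,b.shape)
E
```

```text
(635, 460, 3) (635, 725, 3)
```

View pics/case0.png

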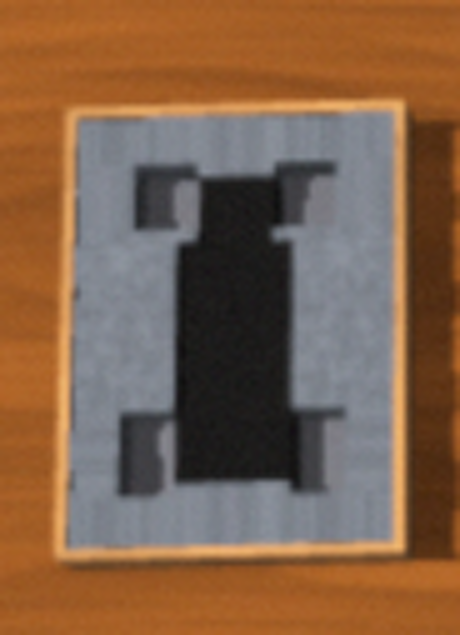

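View pics/board0.png

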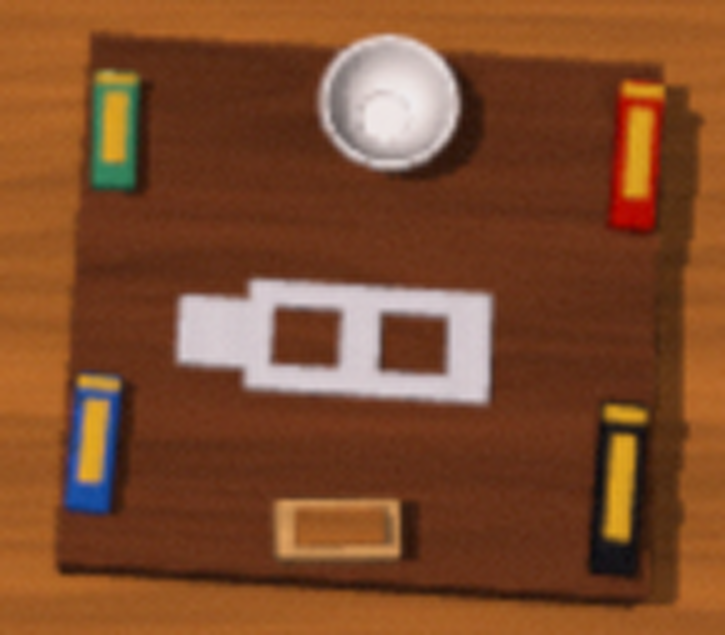

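```bash
cat >> h.py <<'E'
def plate(d,box,z,vis=None):
    u0,v0,u1,v1=box; im=d['pixels'].astype(int)
    mx=im.max(2); mn=im.min(2); m=((mn>150)&(mx-mn<40)).astype(np.uint8)
    k=np.zeros_like(m); k[v0:v1,u0:u1]=m[v0:v1,u0:u1]
    n,l,s,c=cv2.connectedComponentsWithStats(k); i=1+np.argmax(s[1:,4]); m=(l==i).astype(np.uint8)
    cs,_=cv2.findContours(m,cv2.RETR_EXTERNAL,cv2.CHAIN_APPROX_NONE)
    c=max(cs,key=cv2.contourArea).reshape(-1,2).astype(float)
    P=np.array([ray(d,u,v,z)[:2] for u,v in c])
    return P,m
E
python3 - <<'E'
from h import *
d=load('top0.png')
P,m=plate(d,(262,140,355,185),.049)
rc=cv2.minAreaRect((P*1000).astype(np.float32)); print('rect mm',rc); print(cv2.boxPoints(rc))
o=lambda u,v,z,ox,oy:(ray(d,ox+u/5-.4,oy+v/5-.4,z)*1000).round(1)
B=lambda u,v,z:o(u,v,z,240,95); C=lambda u,v,z:o(u,v,z,120,95)
print('board',[B(*q,.045)[:2] for q in [(92,35),(662,66),(640,603),(60,572)]])
print('green',[B(*q,.061)[:2] for q in [(96,75),(137,75),(134,188),(91,188)]])
print('blue',[B(*q,.061)[:2] for q in [(78,375),(122,376),(110,510),(65,510)]])
print('case',[C(*q,.042)[:2] for q in [(67,107),(405,100),(407,552),(56,558)]])
print('pocket',[C(*q,.040)[:2] for q in [(200,177),(280,177),(290,240),(290,480),(177,480),(177,243)]])
hsv=cv2.cvtColor(d['pixels'],cv2.COLOR_RGB2HSV)
g=d['pixels'].max(2)<45
k=np.zeros(g.shape,np.uint8);k[125:198,140:195]=g[125:198,140:195]
n,l,s,c=cv2.connectedComponentsWithStats(k);print(s[1:],c[1:])
E
```

```text
rect mm ((540.7930908203125, -196.4575653076172), (178.46690368652344, 63.01753234863281), 87.22673034667969)
[[ 505.00378 -284.06198]
 [ 567.9475  -287.11102]
 [ 576.5824  -108.85315]
 [ 513.6387  -105.80411]]
board [array([724.6, -52.2]), array([ 710.2, -389.9]), array([ 390.1, -370.9]), array([401.9, -40.7])]
green [array([694.1, -55.5]), array([694.4, -79.6]), array([625.6, -79.1]), array([625.2, -54. ])]
blue [array([513.8, -49. ]), array([513.6, -74.2]), array([435.7, -68.9]), array([435.2, -43.3])]
case [array([675.4, 319.6]), array([682.7, 117.8]), array([411.2, 105.2]), array([404.1, 307.8])]
pocket [array([633.9, 238. ]), array([634.6, 190.4]), array([596.1, 182.5]), array([452.4, 175.2]), array([451.3, 241. ]), array([593.2, 249.3])]
[[ 148  131    1    1    1]
 [ 155  130   25   63 1255]
 [ 148  134    1    1    1]
 [ 148  136    1    1    1]
 [ 145  183    1    1    1]] [[148.         131.        ]
 [166.73625498 162.5314741 ]
 [148.         134.        ]
 [148.         136.        ]
 [145.         183.        ]]
```

```bash
cat >> h.py <<'E'
from scipy.spatial.transform import Rotation as Ro
def row(x,y,z,ang,tilt=(0,0,0)):
    "world mm target, jaw angle deg, tool down -> row from current pose"
    o=readout.get_obs(); R=Ro.from_rotvec(o['orientation'])
    a=np.radians(ang); T=np.array([[np.cos(a),np.sin(a),0],[np.sin(a),-np.cos(a),0],[0,0,-1]]).T
    T=Ro.from_matrix(T.T if 0 else np.column_stack([[np.cos(a),np.sin(a),0],[np.sin(a),-np.cos(a),0],[0,0,-1]]))
    s=R.inv().apply(np.array([x,y,z])-o['tcp_pos']*1000); q=(R.inv()*T).as_rotvec(degrees=True)
    print('row',s.round(1),q.round(1))
def st():
    o=readout.get_obs(); X=Ro.from_rotvec(o['orientation']).as_matrix()
    print('t',o['clock'],'tcp',(o['tcp_pos']*1000).round(1),'jaw',np.degrees(np.arctan2(X[1,0],X[0,0])).round(1),'zax',X[:,2].round(4),'F',o['contact_force'].round(1),'w',o['grip_width'].round(4),'j',o['joints'].round(2))
E
python3 - <<'E'
from h import *
st(); row(500,200,200,73.1); row(541.5,-182.5,130,87.2)
E
```

```text
Traceback (most recent call last):
  File "h.py", line 32, in st
    print('t',o['clock'],'tcp',(o['tcp_pos']*1000).round(1),'jaw',np.degrees(np.arctan2(X[1,0],X[0,0])).round(1),'zax',X[:,2].round(4),'F',o['contact_force'].round(1),'w',o['grip_width'].round(4),'j',o['joints'].round(2))
                                                                                                                                                                           ^^^^^^^^^^^^^^^^^^^^^
AttributeError: 'float' object has no attribute 'round'
```

```bash
sed -i "s/o\['grip_width'\].round(4)/round(o['grip_width'],4)/" h.py; python3 - <<'E'
from h import *
st(); row(500,200,200,73.1); row(541.5,-182.5,130,87.2)
E
```

```text
t 0.15 tcp [196.  645.5 230.6] jaw 73.1 zax [-3.0e-04 -1.3e-03 -1.0e+00] F [-0.1  0.1 -0.6] w 0.0853 j [-1.38  0.48  0.02  1.56 -0.01  1.11 -0.08]
row [-337.9  420.3   31.1] [0.  0.1 0. ]
row [-691.8  571.1  101.6] [ -0.    0.1 -14.1]
```

```bash
python3 -m handwheel '-338 420 31 0 0 0 0; -338 420 31 0 0 0 0; -338 420 31 0 0 0 0; -338 420 31 0 0 0 0; -338 420 31 0 0 0 0; -338 420 31 0 0 0 0; -338 420 31 0 0 0 0; -338 420 31 0 0 0 0; -692 571 101 0 0 -14 0; -692 571 101 0 0 -14 0; -692 571 101 0 0 -14 0; -692 571 101 0 0 -14 0' 30
python3 - <<'E'
from h import *
st(); row(541.5,-182.5,130,87.2)
E
```

```text
clock: 1.65
tcp_pos: [0.5144, -0.0076, 0.1608]
orientation: [2.276, 2.165, 0.001]
contact_force: [1.3, 0.1, -0.2]
grip_width: 0.0001
t 1.65 tcp [514.4  -7.6 160.8] jaw 87.1 zax [ 4.e-04  2.e-04 -1.e+00] F [ 1.3  0.1 -0.2] w 0.0001 j [-0.33  0.3   0.26  2.02 -0.11  0.83  1.52]
row [-173.3   35.8   30.7] [ 0.  -0.  -0.1]
```

```bash
python3 -m handwheel '-173 36 31 0 0 0 0; -173 36 31 0 0 0 0; -173 36 31 0 0 0 0; -173 36 31 0 0 0 0; -173 36 31 0 0 0 0; -173 36 31 0 0 0 0'
python3 - <<'E'
from h import *
st(); row(541.5,-182.5,60,87.2)
snap('wrist','wrist1.png'); snap('top','top1.png')
E
```

```text
clock: 2.4
tcp_pos: [0.5418, -0.1785, 0.13]
orientation: [-2.274, -2.167, -0.001]
contact_force: [-0.3, 0.1, 0.0]
grip_width: 0.0
t 2.4 tcp [ 541.8 -178.5  130. ] jaw 87.3 zax [ 1.e-04  9.e-04 -1.e+00] F [-0.3  0.1  0. ] w 0.0 j [-0.03  0.44  0.3   1.92 -0.17  0.81  1.89]
row [-4.1 -0.1 70. ] [ 0.  -0.1  0.1]
```

View pics/wrist1.png

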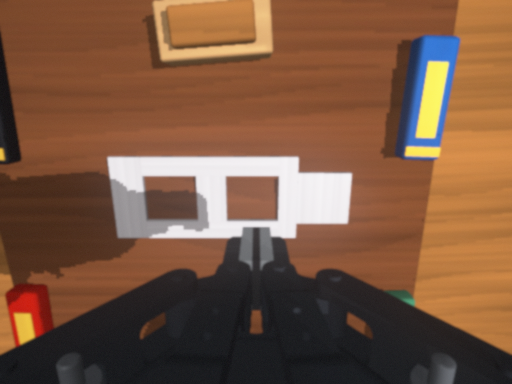

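```bash
python3 - <<'E'
from h import *
d=load('wrist1.png')
for u,v in [(226.5,177),(278,176.5),(278,220.5),(227,220.5),(351,173),(350,222.5),(109,157),(118,237.5),(298,157),(295,237)]: print((u,v),(ray(d,u,v,.049)*1000).round(1))
for u,v in [(241,230),(272,230),(257,228)]: print((u,v),(ray(d,u,v,.130)*1000).round(1))
print(proj(d,[.5418,-.1785,.13]))
print('blue',[(ray(d,u,v,.061)*1000).round(1)[:2] for u,v in [(399,157),(440,157),(417,36),(459,38)]])
print('edge',[(ray(d,u,v,.045)*1000).round(1)[:2] for u,v in [(455,10),(430,200)]])
E
```

```text
(226.5, 177) [ 524.7 -199.2   49. ]
(278, 176.5) [ 526.2 -160.8   49. ]
(278, 220.5) [ 561.2 -161.8   49. ]
(227, 220.5) [ 559.3 -201.3   49. ]
(351, 173) [ 526.1 -106.6   49. ]
(350, 222.5) [ 565.6 -106.    49. ]
(109, 157) [ 505.6 -283.9   49. ]
(118, 237.5) [ 569.4 -288.2   49. ]
(298, 157) [ 512.2 -145.8   49. ]
(295, 237) [ 575.8 -148.9   49. ]
(241, 230) [ 533.2 -185.2  130. ]
(272, 230) [ 533.9 -169.7  130. ]
(257, 228) [ 532.5 -177.1  130. ]
[[255.17699651 245.17166714]]
blue [array([513.5, -77.5]), array([514.9, -49.1]), array([437.3, -72.1]), array([439.7, -45.7])]
edge [array([420.1, -40.8]), array([551.5, -43.5])]
```

```bash
python3 -m handwheel '-10 0 60 0 0 0 0; -10 0 76 0 0 0 0; -10 0 83 0 0 0 0; -10 0 83 0 0 0 0'
python3 - <<'E'
from h import *
st(); row(550,-188.5,46.8,87.2); row(568,-188.5,46.8,87.2);
E
```

```text
clock: 3.0
tcp_pos: [0.5417, -0.19, 0.0477]
orientation: [2.276, 2.165, 0.001]
contact_force: [-1.2, 0.1, 0.7]
grip_width: -0.0
t 3.0 tcp [ 541.7 -190.    47.7] jaw 87.1 zax [ 9.e-04  1.e-04 -1.e+00] F [-1.2  0.1  0.7] w -0.0 j [ 0.03  0.56  0.26  1.95 -0.23  0.65  1.95]
row [1.9 8.2 0.9] [ 0.  -0.  -0.1]
row [ 2.8 26.2  1. ] [ 0.  -0.  -0.1]
```

```bash
python3 -m handwheel '2 4 1 0 0 0 0; 2 7 1 0 0 0 0; 2 9 1 0 0 0 0; 2 12 1 0 0 0 0; 2 15 1 0 0 0 0; 2 18 1 0 0 0 0; 2 21 1 0 0 0 0; 2 24 1 0 0 0 0; 2 27 1 0 0 0 0; 2 27 1 0 0 0 0'
python3 - <<'E'
from h import *
st(); d=snap('wrist','wrist2.png')
E
```

```text
clock: 4.25
tcp_pos: [0.5674, -0.1902, 0.0463]
orientation: [-2.277, -2.163, 0.002]
contact_force: [-3.7, -0.7, 5.9]
grip_width: -0.0004
t 4.25 tcp [ 567.4 -190.2   46.3] jaw 87.1 zax [-0.0014  0.     -1.    ] F [-3.7 -0.7  5.9] w -0.0004 j [ 0.02  0.6   0.26  1.89 -0.23  0.68  1.94]
```

View pics/wrist2.png

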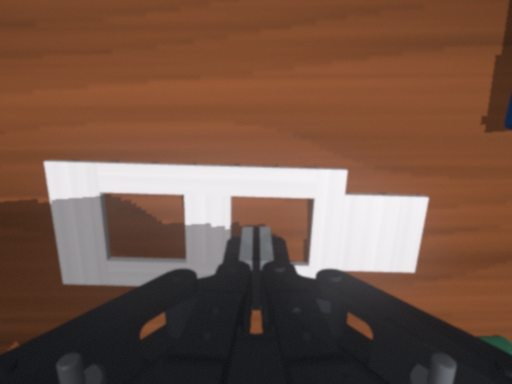

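```bash
python3 - <<'E'
from h import *
d=load('wrist2.png')
for u,v in [(428,197),(415,272),(45,161),(347,170),(231,196),(312,198)]: print((u,v),(ray(d,u,v,.049)*1000).round(1))
E
```

```text
(428, 197) [ 545.3 -106.9   49. ]
(415, 272) [ 585.2 -109.6   49. ]
(45, 161) [ 518.9 -284.4   49. ]
(347, 170) [ 530.3 -145.7   49. ]
(231, 196) [ 540.  -200.3   49. ]
(312, 198) [ 543.  -161.9   49. ]
```

```bash
python3 -m handwheel '0 -7 -1 0 0 0 0; 12 -8 -1 0 0 0 0; 20 -8 -1 0 0 0 0; 28 -9 -1 0 0 0 0; 37 -9 -1 0 0 0 0; 46 -10 -1 0 0 0 0; 55 -10 -1 0 0 0 0; 64 -11 -1 0 0 0 0; 73 -11 -1 0 0 0 0; 82 -11 -1 0 0 0 0; 91 -12 -1 0 0 0 0; 100 -12 -1 0 0 0 0'
python3 - <<'E'
from h import *
st(); d=snap('wrist','wrist3.png');d=snap('top','top3.png')
E
```

```text
clock: 5.8
tcp_pos: [0.5611, -0.0887, 0.047]
orientation: [-2.277, -2.165, 0.0]
contact_force: [0.1, -0.8, 0.2]
grip_width: -0.0
t 5.8 tcp [561.1 -88.7  47. ] jaw 87.1 zax [-1.e-04 -0.e+00 -1.e+00] F [ 0.1 -0.8  0.2] w -0.0 j [-0.16  0.56  0.26  1.97 -0.23  0.65  1.78]
```

View pics/wrist3.png

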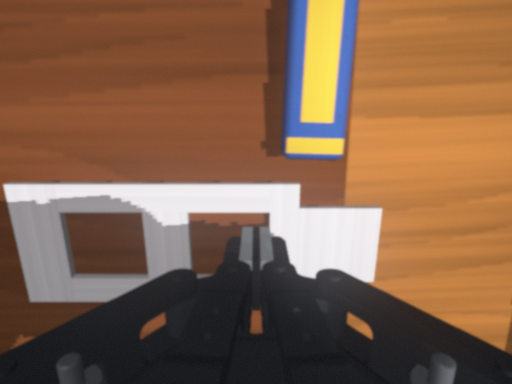

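```bash
python3 - <<'E'
from h import *
d=load('wrist3.png')
for u,v in [(381,208),(376,281),(5,185),(299,184)]: print((u,v),(ray(d,u,v,.049)*1000).round(1))
print((ray(d,346,195,.045)*1000).round(1),(ray(d,286,157,.061)*1000).round(1))
E
```

```text
(381, 208) [543.7 -27.1  49. ]
(376, 281) [583.6 -27.3  49. ]
(5, 185) [ 523.1 -204.9   49. ]
(299, 184) [529.7 -66.4  49. ]
[537.5 -43.   45. ] [514.4 -73.3  61. ]
```

```bash
python3 -m handwheel '6 0 0 0 0 0 0; 12 0 0 0 0 0 0; 18 -1 0 0 0 0 0; 22 -1 0 0 0 0 0; 22 -1 0 0 0 0 0; 22 -1 0 0 0 0 0; 19 -1 -3 0 0 0 0; 19 -1 -60 0 0 0 0; 19 -1 -90 0 0 0 0; 19 -1 -90 0 0 0 0'
python3 - <<'E'
from h import *
st(); d=snap('wrist','wrist4.png');d=snap('top','top4.png')
E
```

```text
clock: 7.15
tcp_pos: [0.563, -0.0708, 0.1397]
orientation: [2.275, 2.161, 0.006]
contact_force: [0.0, 0.1, -0.6]
grip_width: 0.0001
t 7.15 tcp [563.  -70.8 139.7] jaw 87.1 zax [ 5.4e-03  2.0e-04 -1.0e+00] F [ 0.   0.1 -0.6] w 0.0001 j [-0.24  0.42  0.32  1.92 -0.18  0.82  1.7 ]
```

View pics/wrist4.png

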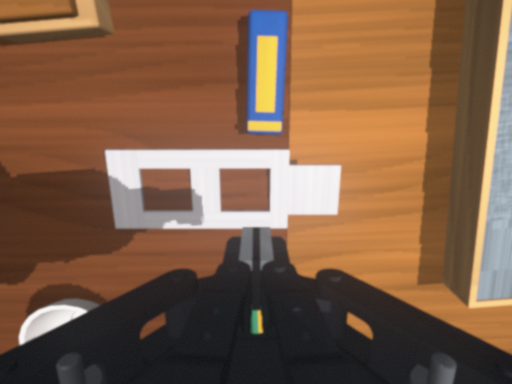

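View pics/top4.png

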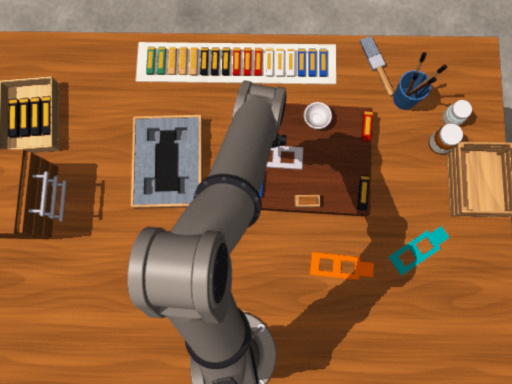

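```bash
python3 - <<'E'
from h import *
d=load('wrist4.png')
q=[(341,166),(338,214.5),(107,151),(289,151),(287,228),(117,229)]
W=[ray(d,u,v,.049)*1000 for u,v in q]
for a,b in zip(q,W): print(a,b.round(1))
L=[(90,20),(90,-20),(-90,32),(50,32),(50,-32),(-90,-32)]
# rigid fit
A=np.array(L,float);B=np.array(W)[:,:2];a0=A.mean(0);b0=B.mean(0)
H=(A-a0).T@(B-b0);U,S,V=np.linalg.svd(H);R=(U@V).T
print('heading',np.degrees(np.arctan2(R[1,0],R[0,0])),'center',b0-R@a0,'res',np.abs((R@(A-a0).T).T-(B-b0)).max())
c=b0-R@a0; g=c+R@np.array([74,0]); print('grasp',g)
print('edge',(ray(d,290,170,.045)*1000).round(1))
h=np.degrees(np.arctan2(R[1,0],R[0,0])); st(); row(g[0],g[1],100,h-90); row(g[0],g[1],26,h-90)
E
```

```text
(341, 166) [544.4  -3.9  49. ]
(338, 214.5) [584.2  -5.3  49. ]
(107, 151) [ 523.7 -181.5   49. ]
(289, 151) [530.8 -43.6  49. ]
(287, 228) [593.8 -46.6  49. ]
(117, 229) [ 587.5 -185.2   49. ]
heading 87.21129836817853 center [559.91788726 -94.32138685] res 1.1512660231068281
grasp [563.51819524 -20.40902129]
edge [546.5 -42.7  45. ]
t 7.25 tcp [560.8 -70.3 136.8] jaw 87.1 zax [-0.e+00  2.e-04 -1.e+00] F [-0.2 -0.3  0.1] w 0.0002 j [-0.24  0.42  0.32  1.93 -0.18  0.82  1.7 ]
row [50.   0.1 36.9] [-0.  -0.  89.9]
row [4.990e+01 1.000e-01 1.109e+02] [-0.  -0.  89.9]
```

```bash
python3 -m handwheel '50 0 -10 0 0 10 68; 50 0 -10 0 0 20 68; 50 0 -10 0 0 30 68; 50 0 -10 0 0 40 68; 50 0 0 0 0 50 68; 50 0 10 0 0 60 68; 50 0 20 0 0 70 68; 50 0 30 0 0 80 68; 50 0 37 0 0 90 68; 50 0 37 0 0 90 68; 50 0 37 0 0 90 68'
python3 - <<'E'
from h import *
st(); d=snap('wrist','wrist5.png'); row(563.5,-20.4,27,-2.8)
E
```

```text
clock: 8.62
tcp_pos: [0.5633, -0.0204, 0.0995]
orientation: [3.14, -0.074, -0.002]
contact_force: [-0.1, -0.3, -0.2]
grip_width: 0.0681
t 8.625 tcp [563.3 -20.4  99.5] jaw -2.7 zax [-1.e-03 -5.e-04 -1.e+00] F [-0.1 -0.3 -0.2] w 0.0681 j [-0.57  0.54  0.66  1.97 -0.47  0.79  0.31]
row [ 0.   0.  72.8] [0.  0.  0.1]
```

View pics/wrist5.png

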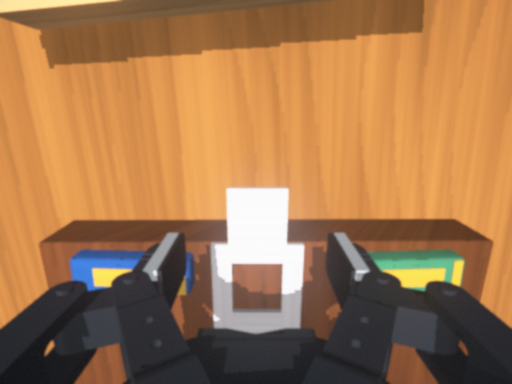

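```bash
python3 -m handwheel '0 0 30 0 0 0 60; 0 0 50 0 0 0 60; 0 0 65 0 0 0 60; 0 0 72 0 0 0 60; 0 0 72 0 0 0 60; 0 0 72 0 0 0 60; 0 0 72 0 0 0 30; 0 0 72 0 0 0 30; 0 0 72 0 0 0 30; 0 0 72 0 0 0 30; 0 0 72 0 0 0 30' 80
python3 - <<'E'
from h import *
st(); d=snap('wrist','wrist6.png'); d=snap('side','side6.png')
E
```

```text
clock: 10.05
tcp_pos: [0.5641, -0.0202, 0.0285]
orientation: [-3.14, 0.079, -0.001]
contact_force: [-1.3, 1.4, 5.3]
grip_width: 0.0377
t 10.05 tcp [564.1 -20.2  28.5] jaw -2.9 zax [ 9.e-04  3.e-04 -1.e+00] F [-1.3  1.4  5.3] w 0.0377 j [-0.5   0.65  0.57  2.   -0.56  0.66  0.38]
```

View pics/wrist6.png

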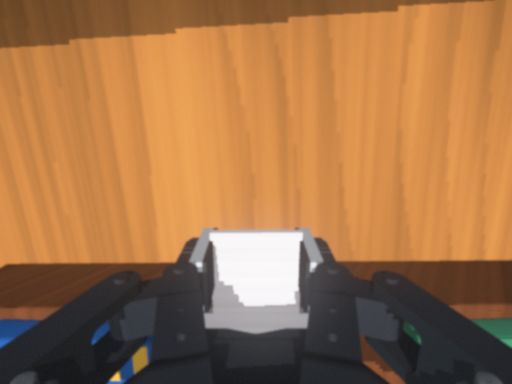

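View pics/side6.png

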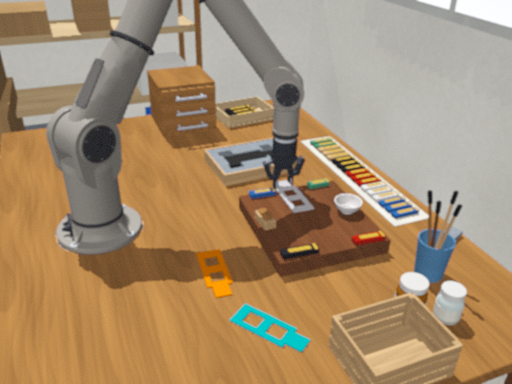

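```bash
python3 -m handwheel '0 0 -3 0 0 0 30; 0 0 -8 0 0 0 30; 0 0 -16 0 0 0 30; 0 0 -26 0 0 0 30; 0 0 -38 0 0 0 30; 0 0 -52 0 0 0 30; 0 0 -66 0 0 0 30; 0 0 -80 0 0 0 30; 0 0 -95 0 0 0 30; 0 0 -100 0 0 0 30; 0 0 -100 0 0 0 30'
python3 - <<'E'
from h import *
st(); d=snap('wrist','wrist7.png'); d=snap('side','side7.png')
cv2.imwrite('pics/side7c.png',cv2.resize(d['pixels'][100:280,180:420,::-1],None,fx=3,fy=3))
E
```

```text
clock: 11.52
tcp_pos: [0.5638, -0.0202, 0.1283]
orientation: [-3.14, 0.079, -0.001]
contact_force: [-0.1, -0.6, -1.2]
grip_width: 0.0379
t 11.525 tcp [563.8 -20.2 128.3] jaw -2.9 zax [ 5.e-04  2.e-04 -1.e+00] F [-0.1 -0.6 -1.2] w 0.0379 j [-0.6   0.5   0.7   1.95 -0.43  0.84  0.28]
```

View pics/side7c.png

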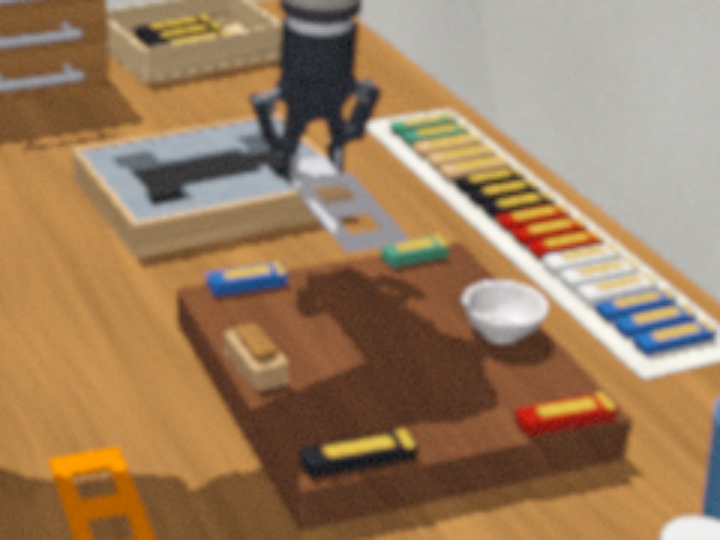

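View pics/wrist7.png

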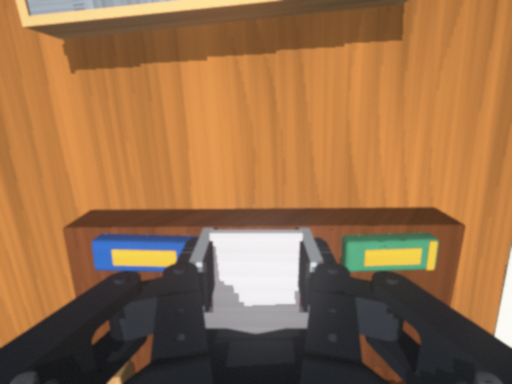

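```bash
python3 - <<'E'
from h import *
st(); row(540,211,140,-88)
d=load('top0.png')
# refine case & pocket in top image
im=d['pixels']; g=cv2.cvtColor(im,cv2.COLOR_RGB2GRAY)
k=np.zeros(g.shape,np.uint8);k[125:198,150:184]=(im[125:198,150:184].max(2)<55)
P=np.argwhere(k)
for v in range(132,191,4):
    row_=g[v,140:195].astype(float); print(v, ''.join('%4d'%x for x in row_[10:45]))
E
```

```text
t 11.625 tcp [563.3 -20.1 127.6] jaw -2.9 zax [-8.e-04  0.e+00 -1.e+00] F [-0.4 -0.3 -0.7] w 0.0377 j [-0.6   0.5   0.7   1.95 -0.43  0.84  0.28]
row [ -34.9 -229.7  -12.4] [ 0.   0.  85.1]
132   61  60  63  64  80 110 119 123 123 103  52  29  28  29  26  28  29  28  29  25  29  31  28  26  25  25  43  63  63  62  65  85 119 121 124
136   61  62  64  65  86 119 126 122 122 105  44  26  26  28  29  32  26  26  26  25  29  26  24  29  25  16  38  60  63  67  82 119 121 123 121
140   80  79  79  83  83 100 129 129 120 101  41  28  26  27  30  27  26  30  25  26  31  27  26  36  57  81  91 111 119 120 120 127 131 127 128
144  139 138 136 132 123  85  39  34  33  29  22  24  23  23  23  27  25  28  27  29  26  28  29  28  31  29  33  41  87 130 134 134 135 133 135
148  140 136 135 127 113  59  24  24  26  25  24  25  25  27  24  23  27  24  26  25  25  25  28  29  28  26  32  41  82 130 138 140 134 135 135
152  129 132 136 133 117  54  21  28  25  26  26  27  25  26  26  27  25  30  27  29  26  29  25  28  28  24  25  41  80 126 132 134 139 135 131
156  135 134 132 128 111  55  23  24  24
[... 564 characters left out ...]
  41  21  25  28  26  29  26  29  27  26  26  28  23  26  27  26  27  26  26  27  28  31  51  99 133 139 135 131 128 129
176  127 130 132 122  93  34  21  30  25  26  28  29  27  27  25  28  26  26  28  27  29  30  28  28  25  25  32  39  71  94 100 100 100 102 105
180   64  68  90 119 105  52  30  26  27  24  23  25  22  28  29  28  24  27  28  26  23  27  27  27  21  25  27  25  17  27  51  62  63  67  87
184   65  90 127 130 113  55  32  25  28  23  26  26  25  28  23  27  24  29  24  28  27  28  30  26  24  25  26  26  22  27  50  62  65  68  88
188   64  67  87 125 111  52  27  29  25  27  27  29  26  25  30  25  26  28  24  26  29  27  29  24  25  25  25  24  20  28  48  64  65  67  90
```

```bash
python3 -m handwheel '-4 -25 -12 0 0 9 30; -8 -50 -12 0 0 18 30; -12 -75 -12 0 0 27 30; -16 -100 -12 0 0 36 30; -20 -125 -12 0 0 45 30; -23 -150 -12 0 0 54 30; -26 -175 -12 0 0 63 30; -29 -195 -12 0 0 72 30; -32 -215 -12 0 0 80 30; -35 -230 -12 0 0 85 30; -35 -230 -12 0 0 85 30; -35 -230 -12 0 0 85 30'
python3 - <<'E'
from h import *
st(); d=snap('wrist','wrist8.png')
E
```

```text
clock: 13.12
tcp_pos: [0.5402, 0.2102, 0.1397]
orientation: [2.262, -2.179, 0.001]
contact_force: [0.9, -0.6, -0.1]
grip_width: 0.0377
t 13.125 tcp [540.2 210.2 139.7] jaw -87.8 zax [-3.e-04 -8.e-04 -1.e+00] F [ 0.9 -0.6 -0.1] w 0.0377 j [-1.23  0.7   1.1   1.92 -0.75  1.01 -1.32]
```

View pics/wrist8.png

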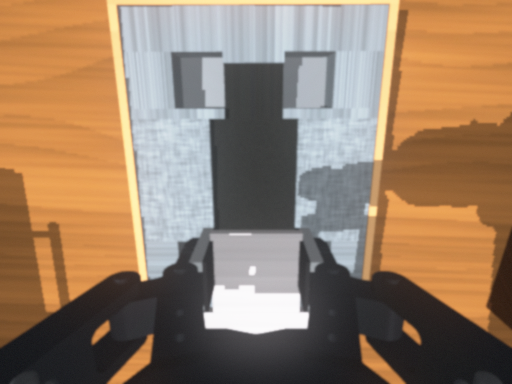

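```bash
python3 - <<'E'
from h import *
d=load('wrist8.png'); im=d['pixels']
cv2.imwrite('pics/w8c.png',cv2.resize(im[0:240,100:410,::-1],None,fx=2.5,fy=2.5,interpolation=cv2.INTER_CUBIC))
g=cv2.cvtColor(im,cv2.COLOR_RGB2GRAY).astype(float)
def cross(a,th=60):
    out=[]
    for i in range(len(a)-1):
        if (a[i]-th)*(a[i+1]-th)<0: out.append(i+(th-a[i])/(a[i+1]-a[i]))
    return out
for v in [70,80,90,100,125,140,155,170]:
    c=[x+200 for x in cross(g[v,200:320])]
    c=[x for x in c]
    print(v,np.round(c,1), [tuple((ray(d,x,v,.040)[:2]*1000).round(1)) for x in c])
for u in [235,245,255,265,275]:
    c=[x+45 for x in cross(g[45:90,u])]; print(u,np.round(c,1),[tuple((ray(d,u,x,.040)[:2]*1000).round(1)) for x in c])
E
```

```text
70 [] []
80 [] []
90 [] []
100 [] []
125 [] []
140 [261.7 262.5] [(np.float64(580.0), np.float64(207.5)), (np.float64(580.1), np.float64(206.9))]
155 [] []
170 [] []
235 [] []
245 [] []
255 [] []
265 [] []
275 [] []
```

View pics/w8c.png

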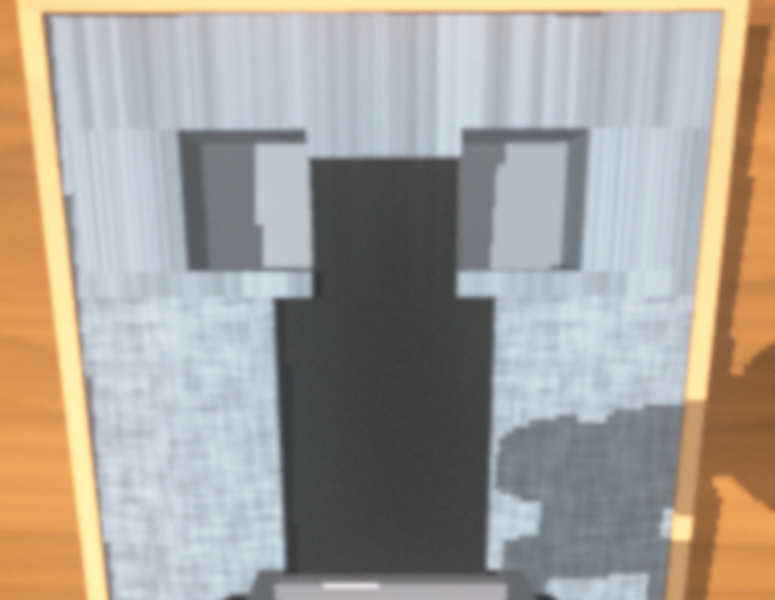

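```bash
python3 - <<'E'
from h import *
d=load('wrist8.png'); im=d['pixels']
g=cv2.cvtColor(im,cv2.COLOR_RGB2GRAY).astype(float)
def cross(a,th):
    return [i+(th-a[i])/(a[i+1]-a[i]) for i in range(len(a)-1) if (a[i]-th)*(a[i+1]-th)<0]
W=lambda u,v,z:(ray(d,u,v,z)[:2]*1000).round(1)
L=[];Rr=[]
for v in range(124,222,4):
    a=255-cross(g[v,200:256][::-1],110)[0]; b=255+cross(g[v,255:312],110)[0]
    L.append(W(a,v,.04));Rr.append(W(b,v,.04))
L=np.array(L);Rr=np.array(Rr)
for q in (L,Rr):
    f=np.polyfit(q[:,0],q[:,1],1);print('y=%.4f x + %.1f, at543: %.1f, at 600 %.1f ang %.2f'%(f[0],f[1],np.polyval(f,543),np.polyval(f,600),np.degrees(np.arctan(f[0]))))
print(np.mean(L[:,1]-Rr[:,1]))
for u in [232,240,250,260,270,278]:
    print(u,[tuple(W(u,45+x,.04)) for x in cross(g[45:90,u],110)])
for u in [216,219,222,287,290,293]:
    print('step',u,[tuple(W(u,100+x,.04)) for x in cross(g[100:130,u],120)])
# rim outer
hsv=cv2.cvtColor(im,cv2.COLOR_RGB2HSV)
print('rim',[W(*q,.042) for q in [(109,4),(399,0),(134,240)]], W(112,7,.042))
# tongue end edge held plate
for u in [225,255,285]: print(u, g[222:240,u])
E
```

```text
Traceback (most recent call last):
IndexError: list index out of range
```

```bash
python3 - <<'E'
from h import *
d=load('wrist8.png'); im=d['pixels']
g=cv2.cvtColor(im,cv2.COLOR_RGB2GRAY).astype(float)
def cross(a,th):
    return [i+(th-a[i])/(a[i+1]-a[i]) for i in range(len(a)-1) if (a[i]-th)*(a[i+1]-th)<0]
W=lambda u,v,z:(ray(d,u,v,z)[:2]*1000).round(1)
L=[];Rr=[]
for v in range(124,222,4):
    a=cross(g[v,200:256][::-1],110); b=cross(g[v,255:312],110)
    if a: L.append(W(255-a[0],v,.04))
    if b: Rr.append(W(255+b[0],v,.04))
L=np.array(L);Rr=np.array(Rr)
for q in (L,Rr):
    for _ in range(3):
        f=np.polyfit(q[:,0],q[:,1],1); e=np.abs(np.polyval(f,q[:,0])-q[:,1]); q=q[e<=max(.6,np.percentile(e,80))]
    print(len(q),'at543: %.1f, at 600 %.1f ang %.2f'%(np.polyval(f,543),np.polyval(f,600),np.degrees(np.arctan(f[0]))))
for u in [232,240,250,260,270,278]:
    print(u,[tuple(W(u,45+x,.04)) for x in cross(g[45:90,u],110)])
for u in [216,219,222,287,290,293]:
    print('step',u,[tuple(W(u,100+x,.04)) for x in cross(g[100:130,u],120)])
print('rim',[W(*q,.042) for q in [(109,4),(399,0)]])
for u in [225,255,285]: print(u, g[222:240,u])
for v in [80,95]: print(v,g[v,218:232],g[v,276:292])
E
```

```text
25 at543: 246.1, at 600 248.6 ang 2.51
24 at543: 178.8, at 600 181.2 ang 2.34
232 [(np.float64(635.0), np.float64(231.6))]
240 [(np.float64(635.3), np.float64(225.7))]
250 [(np.float64(635.7), np.float64(218.4))]
260 [(np.float64(636.0), np.float64(211.1))]
270 [(np.float64(636.3), np.float64(203.8))]
278 [(np.float64(636.3), np.float64(197.9))]
step 216 [(np.float64(594.9), np.float64(243.2))]
step 219 [(np.float64(595.0), np.float64(240.9))]
step 222 [(np.float64(595.1), np.float64(238.6))]
step 287 [(np.float64(606.3), np.float64(189.4)), (np.float64(597.1), np.float64(188.8))]
step 290 [(np.float64(606.7), np.float64(187.1)), (np.float64(597.2), np.float64(186.5))]
step 293 [(np.float64(607.0), np.float64(184.9)), (np.float64(597.2), np.float64(184.2))]
rim [array([669.8, 317.2]), array([679.9, 116.8])]
225 [ 72.  72.  71.  70.  70.  73.  77.  87. 103. 113. 123. 144. 164. 173.
 174. 174. 176. 177.]
255 [ 67.  69.  67.  68.  69.  70.  74.  86. 102. 112. 121. 142. 166. 173.
 173. 175. 176. 177.]
285 [ 68.  69.  69.  69.  71.  69.  72.  86. 101. 112. 123. 144. 165. 174.
 174. 176. 178. 179.]
80 [196. 195. 196. 194. 188. 167. 128.  90.  74.  70.  72.  70.  72.  70.] [ 71.  71.  68.  71.  70.  72.  84. 103. 117. 120. 119. 120. 121. 120.
 121. 120.]
95 [196. 197. 196. 195. 194. 180. 146. 104.  76.  72.  69.  70.  69.  69.] [ 67.  67.  69.  68.  68.  73.  87. 106. 114. 116. 119. 119. 119. 119.
 118. 119.]
```

```bash
python3 - <<'E'
from h import *
d=load('wrist8.png')
R=cv2.Rodrigues(np.array(d['rvec'],float))[0]; print('cam',-R.T@np.array(d['tvec']).ravel())
h=np.radians(2.2)
for z in (.158,.1602,.162):
    p=ray(d,255,233.3,z)*1000; print(p.round(1),'dist tcp->end along heading', (p[0]-540.2)*np.cos(h)+(p[1]-210.2)*np.sin(h))
print('bottom', ray(d,255,229.6,.1562)*1000)
# tongue side edges at end row: inner pad limits
g=cv2.cvtColor(d['pixels'],cv2.COLOR_RGB2GRAY); print(g[240,200:222],g[240,292:316])
print(ray(d,213,240,.1602)*1000,ray(d,301,240,.1602)*1000)
st()
row(543.5+74.2*np.cos(np.radians(2.4)),212.5+74.2*np.sin(np.radians(2.4)),80,2.4-90)
E
```

```text
cam [0.60779671 0.21334275 0.28215638]
[553.1 211.5 158. ] dist tcp->end along heading 12.90667051747097
[554.  211.6 160.2] dist tcp->end along heading 13.877010354941634
[554.8 211.6 162. ] dist tcp->end along heading 14.670924767417786
bottom [554.03447067 211.57610441 156.2       ]
[107 108 107 107 107 106 108 105 104 112 129 145 155 166 173 176 176 176
 178 177 174 176] [179 179 179 179 179 179 176 165 155 142 123 106 103 104 104 106 105 105
 105 105 103  97  82  65]
[550.24258622 229.540272   160.2       ] [551.64667797 191.64049606 160.2       ]
t 13.175 tcp [540.4 210.1 139.9] jaw -87.9 zax [-1.e-04 -4.e-04 -1.e+00] F [ 1.4 -0.2 -0.4] w 0.0374 j [-1.23  0.7   1.1   1.92 -0.75  1.01 -1.32]
row [ -2.7 -77.4  59.9] [ 0.  -0.  -0.3]
```

```bash
python3 -m handwheel '-1 -25 15 0 0 0 30; -2 -50 30 0 0 0 30; -2 -70 45 0 0 0 30; -3 -78 60 0 0 0 30; -3 -78 75 0 0 0 30; -3 -78 90 0 0 0 30; -3 -78 98 0 0 0 30; -3 -78 98 0 0 0 30; -3 -78 98 0 0 0 30'
python3 - <<'E'
from h import *
st(); d=snap('wrist','wrist9.png'); s=snap('side','side9.png'); t=snap('top','top9.png')
cv2.imwrite('pics/w9c.png',cv2.resize(d['pixels'][130:330,150:360,::-1],None,fx=3,fy=3,interpolation=cv2.INTER_CUBIC))
cv2.imwrite('pics/s9c.png',cv2.resize(s['pixels'][110:210,180:320,::-1],None,fx=5,fy=5,interpolation=cv2.INTER_CUBIC))
E
```

```text
clock: 14.3
tcp_pos: [0.6184, 0.2172, 0.0425]
orientation: [-2.262, 2.18, -0.001]
contact_force: [0.3, 0.3, -0.8]
grip_width: 0.038
t 14.3 tcp [618.4 217.2  42.5] jaw -87.9 zax [ 8.e-04  3.e-04 -1.e+00] F [ 0.3  0.3 -0.8] w 0.038 j [-1.03  0.89  0.93  1.78 -0.88  0.94 -1.25]
```

View pics/w9c.png

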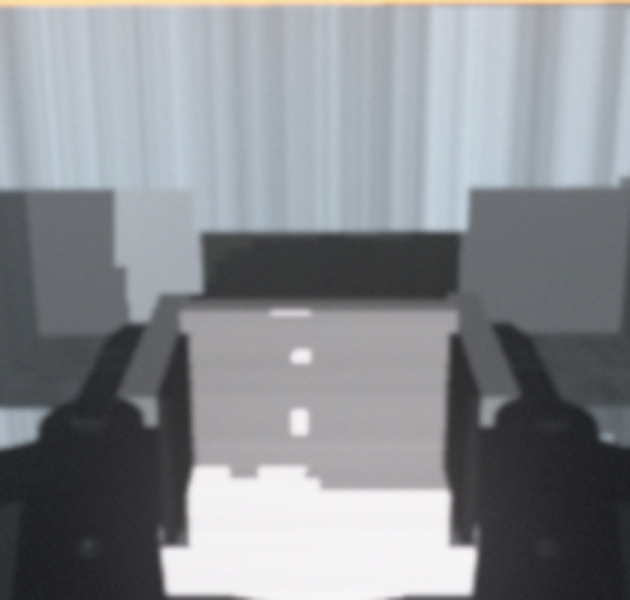

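View pics/s9c.png

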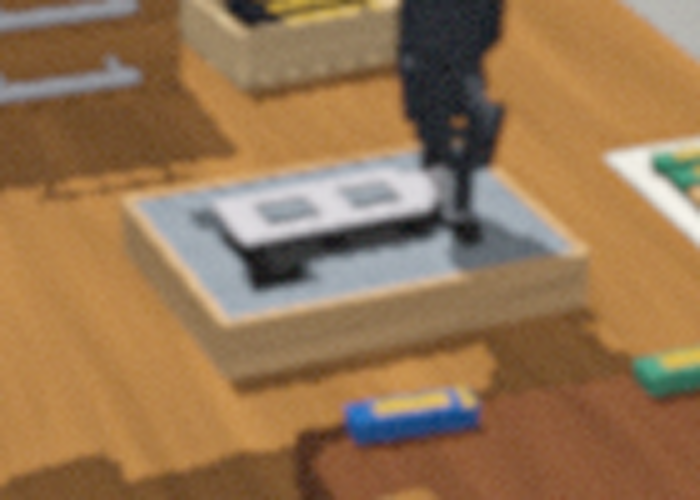

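```bash
python3 - <<'E'
from h import *
d=load('wrist9.png');g=cv2.cvtColor(d['pixels'],cv2.COLOR_RGB2GRAY).astype(int)
for u in (225,240,262,280): print(u,g[200:240,u])
W=lambda u,v,z:(ray(d,u,v,z)*1000).round(1)
print('pocket end top',W(240,207.5,.04),W(262,207.5,.04),W(290,207.5,.04))
for zc in (.061,.058):print('plate end top',W(262,233.5,zc+.002),'bottom',W(262,229.5,zc-.002))
R=cv2.Rodrigues(np.array(d['rvec'],float))[0]; print('cam',-R.T@np.array(d['tvec']).ravel())
E
```

```text
225 [186 186 185 185 187 180 163 126  89  74  72  69  67  65  63  61  62  59
  56  57  58  58  55  57  56  57  56  58  60  74  93 105 114 134 152 161
 161 160 163 162]
240 [172 172 171 171 171 168 151 118  87  67  61  58  56  55  58  56  56  55
  56  55  56  56  56  54  56  57  57  55  62  75  95 105 124 160 185 176
 162 162 161 164]
262 [185 186 186 185 185 180 161 121  79  60  56  58  56  58  55  56  56  56
  56  55  56  54  54  55  54  54  54  56  60  75  94 105 115 134 153 161
 163 163 164 166]
280 [176 175 175 176 175 169 150 111  80  67  59  59  56  56  56  56  55  54
  56  55  56  55  55  56  53  54  56  54  60  75  93 104 113 132 154 161
 162 164 164 165]
pocket end top [635.6 226.1  40. ] [636.  215.2  40. ] [636.6 201.3  40. ]
plate end top [632.2 215.5  63. ] bottom [632.3 215.4  59. ]
plate end top [630.9 215.4  60. ] bottom [631.1 215.3  56. ]
cam [0.68580512 0.22010029 0.18499345]
```

```bash
python3 -m handwheel '1.5 -0.8 0 0 0 -0.3 30; 1.5 -0.8 5 0 0 -0.3 30; 1.5 -0.8 10 0 0 -0.3 30; 1.5 -0.8 13 0 0 -0.3 30; 1.5 -0.8 13 0 0 -0.3 30'
python3 - <<'E'
from h import *
st(); d=snap('wrist','wrist10.png'); s=snap('side','side10.png')
cv2.imwrite('pics/w10c.png',cv2.resize(d['pixels'][130:330,150:360,::-1],None,fx=3,fy=3,interpolation=cv2.INTER_CUBIC))
cv2.imwrite('pics/s10c.png',cv2.resize(s['pixels'][110:210,180:320,::-1],None,fx=5,fy=5,interpolation=cv2.INTER_CUBIC))
E
```

```text
clock: 15.08
tcp_pos: [0.6192, 0.2156, 0.0328]
orientation: [-2.266, 2.174, 0.004]
contact_force: [-13.4, 0.2, 33.5]
grip_width: 0.0376
t 15.075 tcp [619.2 215.6  32.8] jaw -87.6 zax [-8.e-04  3.e-03 -1.e+00] F [-13.4   0.2  33.5] w 0.0376 j [-1.02  0.9   0.92  1.78 -0.89  0.93 -1.24]
```

View pics/w10c.png

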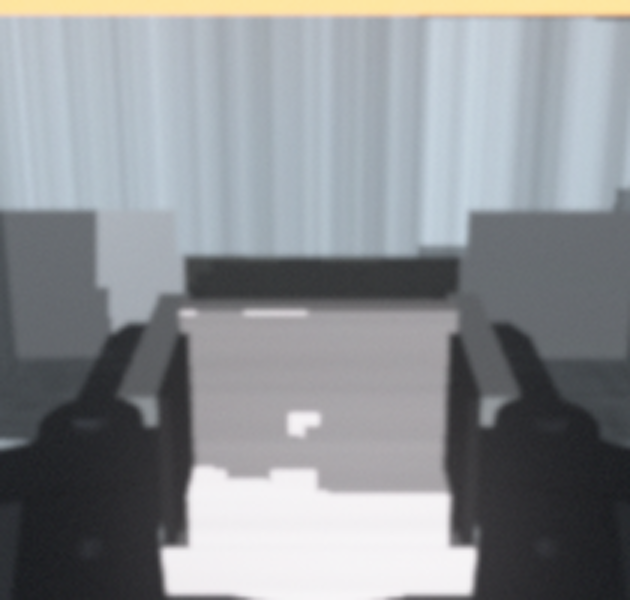

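View pics/s10c.png

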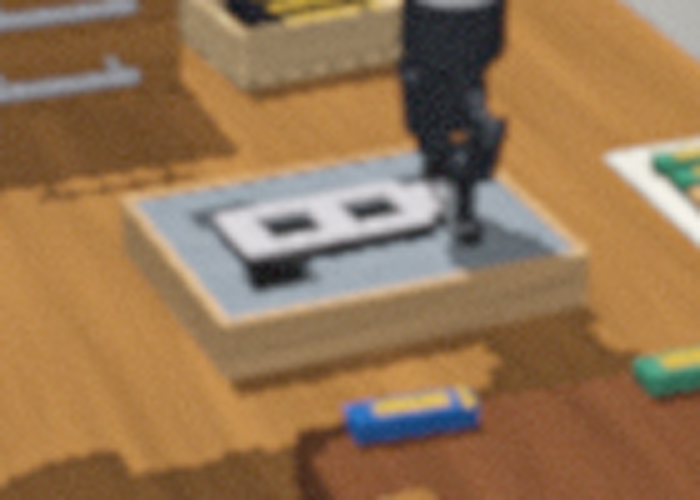

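```bash
python3 - <<'E'
from h import *
for f,tcp,h in (('side9.png',(618.4,217.2,42.5),2.1),('side10.png',(619.2,215.6,32.8),2.4)):
    d=load(f); e=np.array([np.cos(np.radians(h)),np.sin(np.radians(h))]); n=np.array([-e[1],e[0]])
    g=np.array(tcp[:2]); s=cv2.resize(d['pixels'][110:210,180:320,::-1],None,fx=5,fy=5,interpolation=cv2.INTER_CUBIC)
    for dz,col in ((0,(0,255,0)),(8,(0,0,255)),(16,(255,0,0))):
        pts=[]
        for x,y in ((90,-20),(50,-20),(50,-32),(-90,-32),(-90,32)):
            p=g+e*(x-75)+n*y; pts.append([*p, tcp[2]+20.5-dz*(75-x)/165])
        q=(proj(d,np.array(pts)/1000)-[180,110]+.5)*5-.5
        for a in q: cv2.drawMarker(s,tuple(int(v) for v in a.round()),col,cv2.MARKER_CROSS,9,1)
    cv2.imwrite('pics/m'+f,s)
E
```

```text
(no output)
```

View pics/mside9.png

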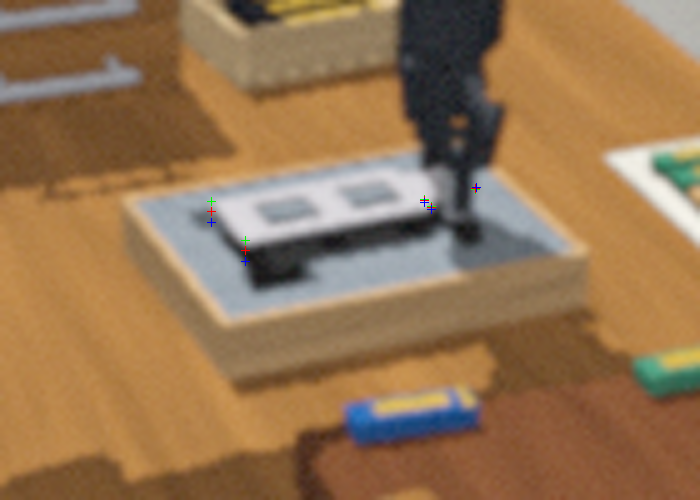

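View pics/mside10.png

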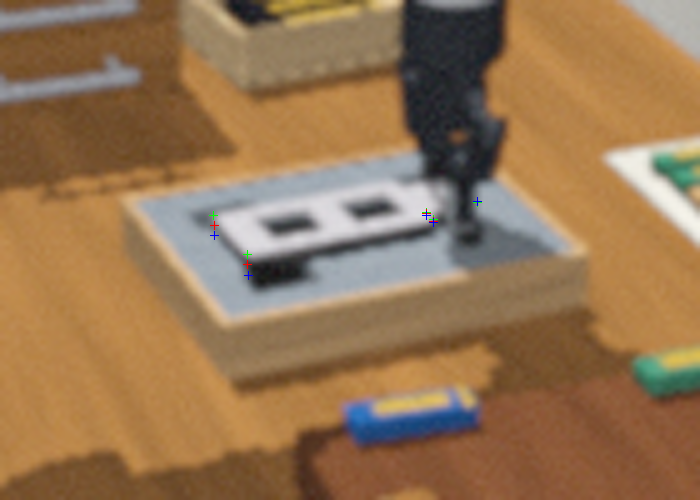

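```bash
python3 - <<'E'
from h import *
o=readout.get_obs(); print(o['contact_force'],o['moment'],o['tcp_pos'],o['tau'].round(1)); st()
d=load('side10.png')
cv2.imwrite('pics/s10d.png',cv2.resize(d['pixels'][125:180,240:310,::-1],None,fx=10,fy=10,interpolation=cv2.INTER_CUBIC))
E
```

```text
[-13.60531793   0.64116793  33.18138476] [-0.16173876  2.86669301 -0.04080862] [0.61916327 0.21553938 0.03283272] [  3.1 -43.8  14.5 -14.6  -1.1  -4.1   0. ]
t 15.175 tcp [619.2 215.5  32.8] jaw -87.6 zax [-6.e-04  3.e-03 -1.e+00] F [-13.6   0.6  33.2] w 0.0376 j [-1.02  0.9   0.92  1.78 -0.89  0.93 -1.24]
```

View pics/s10d.png

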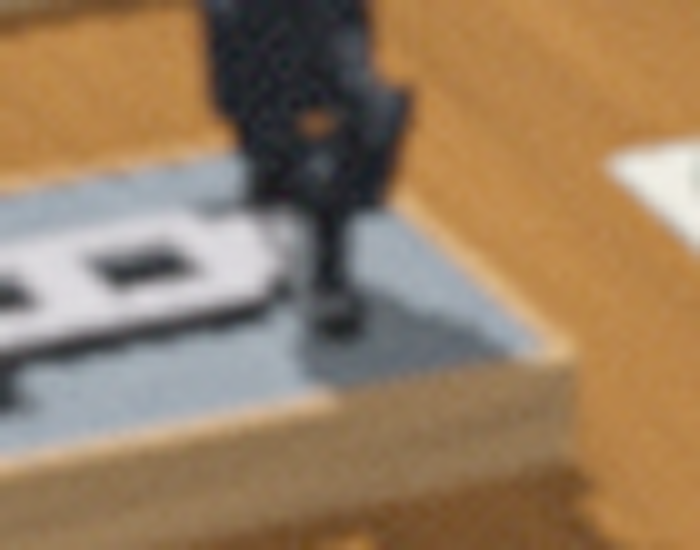

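```bash
python3 - <<'E'
from h import *
d=load('wrist10.png')
P=lambda x,y:(150+x/3,130+y/3)
for z in (.033,.038):
    for q in [(160,295),(180,298),(475,295),(457,298)]: print(z,q,(ray(d,*P(*q),z)*1000).round(1))
for q in [(470,212),(620,212),(175,212),(5,212)]: print('slot far',q,(ray(d,*P(*q),.04)*1000).round(1))
for q in [(600,400),(620,430),(20,405),(5,438)]: print('slot near',q,(ray(d,*P(*q),.04)*1000).round(1))
cv2.imwrite('pics/w10d.png',cv2.resize(cv2.convertScaleAbs(d['pixels'][200:300,160:350,::-1],alpha=1.6,beta=20),None,fx=4,fy=4,interpolation=cv2.INTER_CUBIC))
E
```

```text
0.033 (160, 295) [625.6 242.4  33. ]
0.033 (180, 298) [625.2 239.1  33. ]
0.033 (475, 295) [627.8 190.3  33. ]
0.033 (457, 298) [627.2 193.2  33. ]
0.038 (160, 295) [627.7 241.6  38. ]
0.038 (180, 298) [627.4 238.4  38. ]
0.038 (475, 295) [629.9 191.3  38. ]
0.038 (457, 298) [629.2 194.1  38. ]
slot far (470, 212) [644.4 193.6  40. ]
slot far (620, 212) [645.3 170.7  40. ]
slot far (175, 212) [642.4 238.9  40. ]
slot far (5, 212) [641.3 265.   40. ]
slot near (600, 400) [613.2 169.7  40. ]
slot near (620, 430) [607.9 165.8  40. ]
slot near (20, 405) [608.3 264.2  40. ]
slot near (5, 438) [602. 267.  40.]
```

View pics/w10d.png

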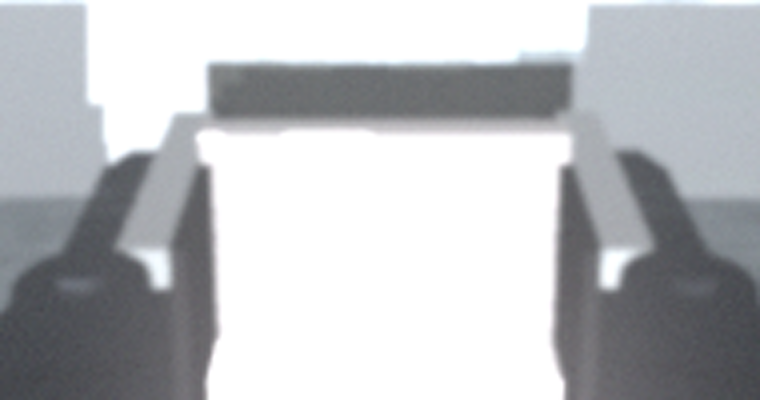

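```bash
python3 - <<'E'
from h import *
outs=[]
for f,tcp,h in (('side9.png',(618.4,217.2,42.5),2.1),('side10.png',(619.2,215.6,32.8),2.4)):
    d=load(f); e=np.array([np.cos(np.radians(h)),np.sin(np.radians(h))]); n=np.array([-e[1],e[0]])
    g=np.array(tcp[:2]); x0,y0=215,140; s=cv2.resize(d['pixels'][y0:y0+35,x0:x0+70,::-1],None,fx=10,fy=10,interpolation=cv2.INTER_CUBIC)
    for dz,col in ((0,(0,255,0)),(8,(0,0,255))):
        pts=[]
        for x,y in ((50,-32),(-90,-32),(-90,32),(50,32)):
            p=g+e*(x-75)+n*y; pts.append([*p, tcp[2]+20.5-dz*(75-x)/165])
        q=(proj(d,np.array(pts)/1000)-[x0,y0]+.5)*10-.5
        cv2.polylines(s,[q.round().astype(int)],True,col,1)
    outs.append(s)
cv2.imwrite('pics/m2.png',np.vstack(outs)[:, :])
E
```

```text
(no output)
```

View pics/m2.png

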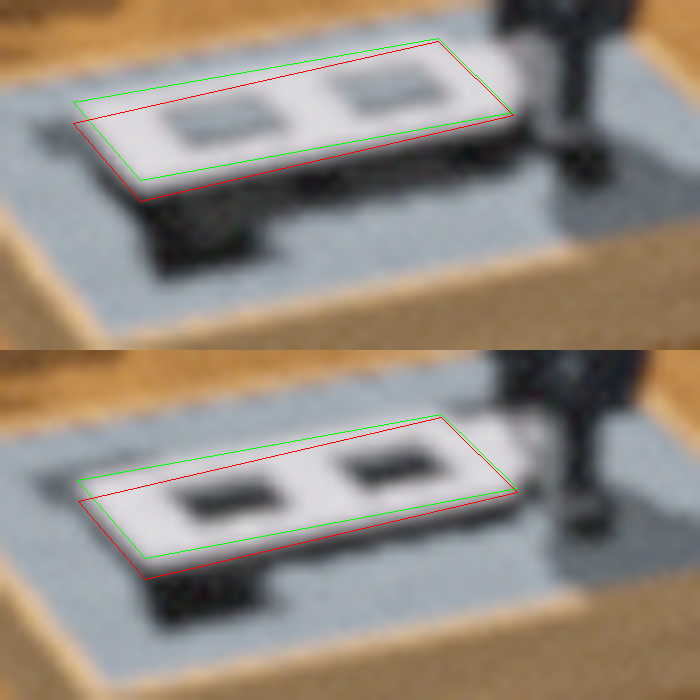

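```bash
python3 - <<'E'
from h import *
d=snap('top','top10.png')
cv2.imwrite('pics/t10c.png',cv2.resize(d['pixels'][100:220,115:215,::-1],None,fx=5,fy=5,interpolation=cv2.INTER_CUBIC))
E
```

```text
(no output)
```

View pics/t10c.png

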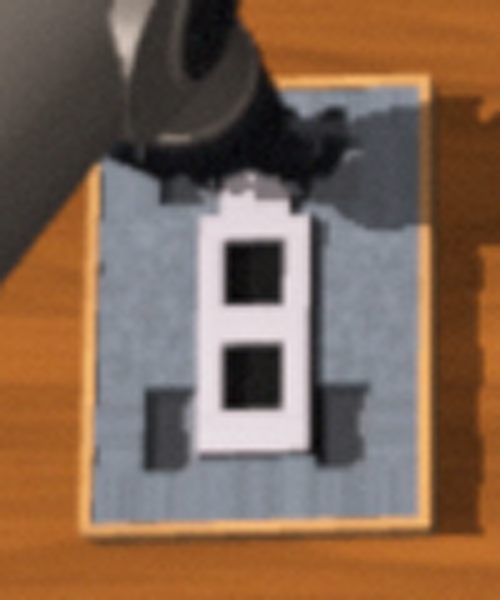

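```bash
python3 - <<'E'
from h import *
def cross(a,th):
    return [i+(th-a[i])/(a[i+1]-a[i]) for i in range(len(a)-1) if (a[i]-th)*(a[i+1]-th)<0]
def fit(q,n):
    q=np.array(q)
    for _ in range(4):
        f=np.polyfit(q[:,0],q[:,1],1);e=abs(np.polyval(f,q[:,0])-q[:,1]);k=e<=max(.7,np.percentile(e,85));q=q[k]
    print(n,len(q),'y@543 %.1f y@470 %.1f y@590 %.1f ang %.2f'%(*[np.polyval(f,x) for x in (543,470,590)],np.degrees(np.arctan(f[0]))))
d0=load('top0.png');g=cv2.cvtColor(d0['pixels'],cv2.COLOR_RGB2GRAY).astype(float)
L=[];R=[]
for v in range(145,174):
    c=cross(g[v,150:165],75); e=cross(g[v,170:186],75)
    if c: L.append(ray(d0,150+c[-1],v,.04)[:2]*1000)
    if e: R.append(ray(d0,170+e[0],v,.04)[:2]*1000)
fit(L,'pocket L');fit(R,'pocket R')
d=load('top10.png');g=cv2.cvtColor(d['pixels'],cv2.COLOR_RGB2GRAY).astype(float)
for zt in (.053,.046):
    L=[];R=[];
    for v in range(146,189):
        c=cross(g[v,148:160],185); e=cross(g[v,172:182],170)
        if c: L.append(ray(d,148+c[-1],v,zt)[:2]*1000)
        if e: R.append(ray(d,172+e[0],v,zt)[:2]*1000)
    print(zt);fit(L,'plate L');fit(R,'plate R')
    B=[]
    for u in range(157,175):
        e=cross(g[182:198,u],170)
        if e: B.append(ray(d,u,182+e[0],zt)[:2]*1000)
    print('rear end x',np.median(np.array(B)[:,0]),np.median(np.array(B)[:,1]))
B=[]
g=cv2.cvtColor(d0['pixels'],cv2.COLOR_RGB2GRAY).astype(float)
for u in range(158,176):
    e=cross(g[180:200,u],75)
    if e: B.append(ray(d0,u,180+e[0],.04)[:2]*1000)
print('pocket rear x',np.median(np.array(B)[:,0]))
print(g[185:198,165], cv2.cvtColor(d['pixels'],cv2.COLOR_RGB2GRAY)[160,150:185])
E
```

```text
pocket L 29 y@543 247.5 y@470 244.0 y@590 249.7 ang 2.74
pocket R 29 y@543 179.5 y@470 176.8 y@590 181.2 ang 2.10
0.053
plate L 21 y@543 233.9 y@470 237.9 y@590 231.4 ang -3.12
plate R 43 y@543 182.1 y@470 179.1 y@590 184.0 ang 2.33
rear end x 452.51804991793813 207.7235967455706
0.046
plate L 21 y@543 235.7 y@470 239.7 y@590 233.1 ang -3.12
plate R 43 y@543 183.4 y@470 180.5 y@590 185.3 ang 2.33
rear end x 453.7415023807845 209.2568447452396
pocket rear x 451.52178039677705
[ 26.  26.  28.  25.  24.  37.  90. 128. 133. 134. 137. 136. 135.] [143 135 139 141 171 217 223 221 210 163  79  58  60  62  61  71  83  82
  83  84  90 145 216 220 219 217 185  64  47  99 142 144 140 143 144]
```

```bash
python3 -m handwheel '0 0 -2 0 0 0 30; 0 0 -5 0 0 0 30; 1 0 -5 0 0 0 30; 1 0 -5 0 0 0 30'
python3 - <<'E'
from h import *
o=readout.get_obs(); print(o['contact_force'],o['moment']); st()
E
python3 -m handwheel '0 0 1 0 0 0 30; 0 0 2 0 0 0 30; 0 0 3 0 0 0 30; 0 0 3 0 0 0 30'
python3 - <<'E'
from h import *
o=readout.get_obs(); print(o['contact_force'],o['moment']); st()
E
```

```text
clock: 15.72
tcp_pos: [0.6188, 0.2144, 0.0334]
orientation: [2.267, -2.174, -0.0]
contact_force: [-0.6, -0.5, -0.7]
grip_width: 0.0377
[-0.63578214 -0.51854423 -0.67371474] [ 0.02803542 -0.04556474 -0.01354762]
t 15.725 tcp [618.8 214.4  33.4] jaw -87.6 zax [-6.e-04 -4.e-04 -1.e+00] F [-0.6 -0.5 -0.7] w 0.0377 j [-1.02  0.9   0.92  1.78 -0.89  0.93 -1.24]
clock: 16.23
tcp_pos: [0.619, 0.2145, 0.033]
orientation: [-2.267, 2.174, 0.002]
contact_force: [-8.0, 0.6, 19.2]
grip_width: 0.0379
[-7.9948252   0.61517498 19.18750379] [-0.05031431  1.63283916  0.02028822]
t 16.225 tcp [619.  214.5  33. ] jaw -87.6 zax [-7.0e-04  1.5e-03 -1.0e+00] F [-8.   0.6 19.2] w 0.0379 j [-1.02  0.9   0.92  1.78 -0.89  0.93 -1.24]
```

```bash
python3 - <<'E'
from h import *
t=load('top10.png'); s=load('side10.png')
cv2.imwrite('pics/t10e.png',cv2.resize(t['pixels'][135:195,145:190,::-1],None,fx=10,fy=10,interpolation=cv2.INTER_LANCZOS4))
cv2.imwrite('pics/s10e.png',cv2.resize(s['pixels'][140:175,215:280,::-1],None,fx=12,fy=12,interpolation=cv2.INTER_LANCZOS4))
E
```

```text
(no output)
```

View pics/t10e.png

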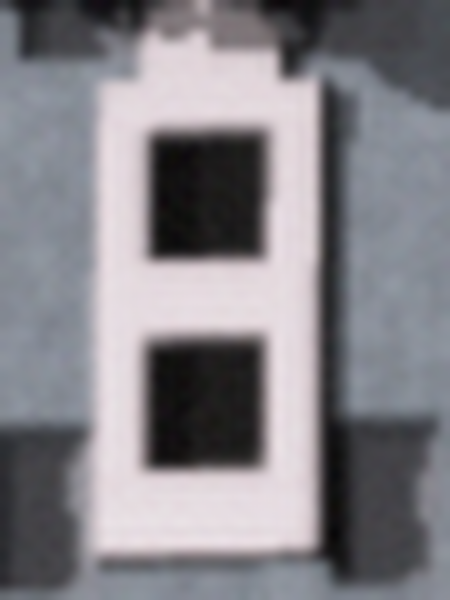

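View pics/s10e.png

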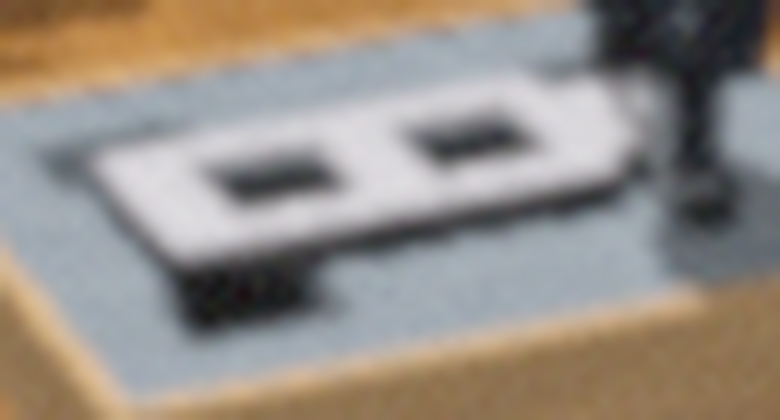

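```bash
python3 - <<'E'
from h import *
def tri(t,a,s,b):
    def PM(d):
        K=np.array([[d['fx'],0,d['cx']],[0,d['fy'],d['cy']],[0,0,1.]]);return K@np.hstack([cv2.Rodrigues(np.array(d['rvec'],float))[0],np.array(d['tvec'],float).reshape(3,1)])
    X=cv2.triangulatePoints(PM(t),PM(s),np.array(a,float).reshape(2,1),np.array(b,float).reshape(2,1)).ravel(); return (X[:3]/X[3]*1000).round(1)
t=load('top10.png');s=load('side10.png')
T=lambda x,y:(145+x/10-.45,135+y/10-.45); S=lambda x,y:(215+x/12-.46,140+y/12-.46)
for n,a,b in (('rearR',(322,552),(180,265)),('rearL',(98,555),(95,158)),('stepR',(322,80),(625,180)),('stepL',(100,83),(520,73))):
    print(n,tri(t,T(*a),s,S(*b)))
# reference: case rim corners z=42 : near-robot right corner
print('rim nearR',tri(t,(115+430/5-.4,100+527/5-.4),s,S(130,400)))
E
```

```text
rearR [455.1 175.6  48.9]
rearL [451.9 239.4  53.3]
stepR [595.6 182.9  48.3]
stepL [590.1 247.   55. ]
rim nearR [413.8 104.4  49.7]
```

```bash
python3 -m handwheel '0 0 -5 0 0 0 30; 0 0 -13 0 0 0 30; 0 -1 -13 2 0 0 30; 0 -1 -13 4 0 0 30; 0 -1 -13 6 0 0 30; 0 -1 -13 6 0 0 30'
python3 - <<'E'
from h import *
o=readout.get_obs(); print(o['contact_force'],o['moment']); st(); s=snap('side','side11.png'); t=snap('top','top11.png')
cv2.imwrite('pics/s11c.png',cv2.resize(s['pixels'][110:210,180:320,::-1],None,fx=5,fy=5,interpolation=cv2.INTER_CUBIC))
cv2.imwrite('pics/t11c.png',cv2.resize(t['pixels'][100:220,115:215,::-1],None,fx=5,fy=5,interpolation=cv2.INTER_CUBIC))
E
```

```text
clock: 16.98
tcp_pos: [0.6194, 0.2149, 0.0439]
orientation: [-2.212, 2.121, -0.11]
contact_force: [-0.2, 0.7, -0.9]
grip_width: 0.0376
[-0.15102728  0.69270145 -0.85451536] [ 0.00056026  0.07142801 -0.0017431 ]
t 16.975 tcp [619.4 214.9  43.9] jaw -87.6 zax [ 0.1035  0.0045 -0.9946] F [-0.2  0.7 -0.9] w 0.0376 j [-1.07  0.85  0.93  1.86 -0.93  0.81 -1.2 ]
```

View pics/s11c.png

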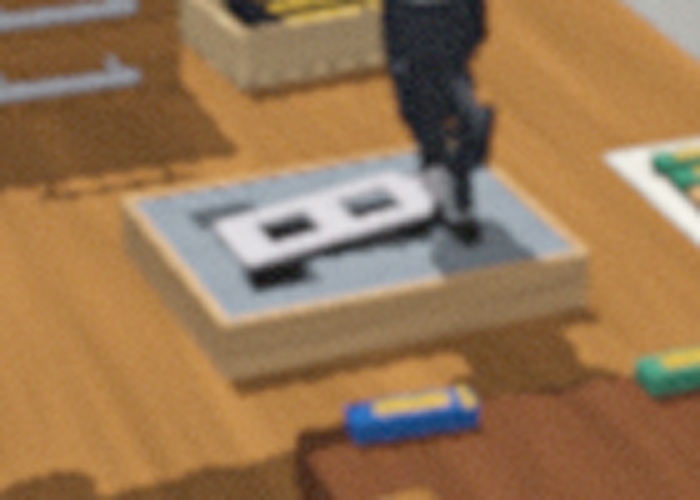

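View pics/t11c.png

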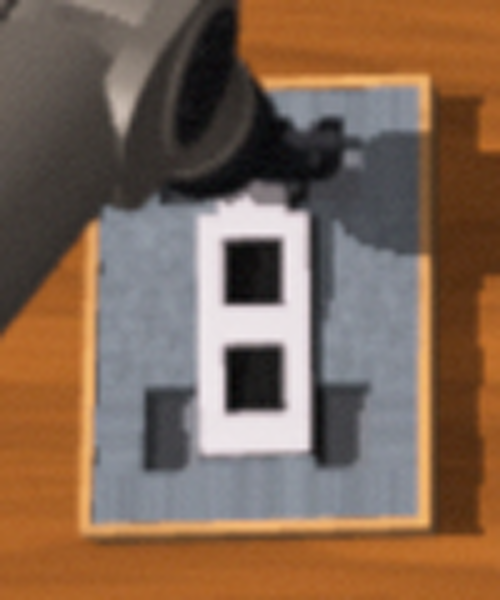

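```bash
python3 -m handwheel '0.8 -0.7 0 0 0 0 30; 0.8 -0.5 2 0 0 0 30; 0.8 -0.3 4 0 0 0 30; 0.8 -0.1 6 0 0 0 30; 0.8 0.1 7.5 0 0 0 30; 0.8 0.1 8 0 0 0 30; 0.8 0.1 8 0 0 0 30'
python3 - <<'E'
from h import *
o=readout.get_obs(); print(o['contact_force'],o['moment']); st(); s=snap('side','side12.png'); t=snap('top','top12.png')
cv2.imwrite('pics/s12c.png',cv2.resize(s['pixels'][110:210,180:320,::-1],None,fx=5,fy=5,interpolation=cv2.INTER_CUBIC))
cv2.imwrite('pics/t12c.png',cv2.resize(t['pixels'][100:220,115:215,::-1],None,fx=5,fy=5,interpolation=cv2.INTER_CUBIC))
E
```

```text
clock: 17.95
tcp_pos: [0.6208, 0.2139, 0.036]
orientation: [-2.212, 2.121, -0.111]
contact_force: [-0.5, 0.9, 0.2]
grip_width: 0.0375
[-0.45136928  0.92708044  0.22383871] [0.00539566 0.10188883 0.00059453]
t 17.95 tcp [620.8 213.9  36. ] jaw -87.6 zax [ 0.1043  0.0044 -0.9945] F [-0.5  0.9  0.2] w 0.0375 j [-1.06  0.86  0.92  1.86 -0.94  0.79 -1.2 ]
```

View pics/s12c.png

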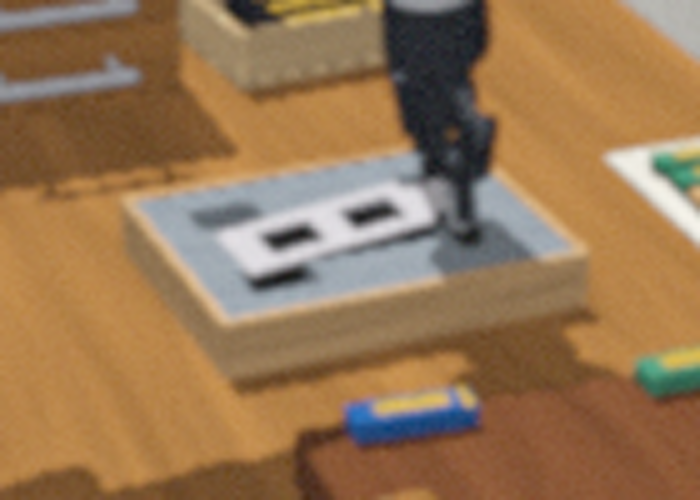

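View pics/t12c.png

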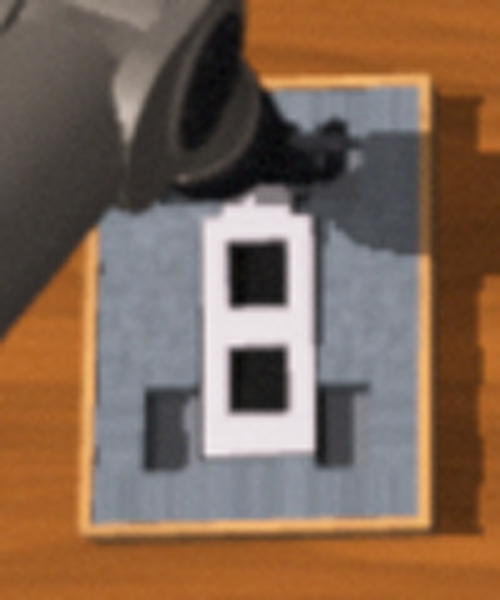

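```bash
cat >> h.py <<'E'
def cross(a,th):
    a=np.asarray(a,float)
    return [i+(th-a[i])/(a[i+1]-a[i]) for i in range(len(a)-1) if (a[i]-th)*(a[i+1]-th)<0]
E
python3 - <<'E'
from h import *
for f in ('top11.png','top12.png'):
    d=load(f);g=cv2.cvtColor(d['pixels'],cv2.COLOR_RGB2GRAY).astype(float)
    print(f,'L',[round(148+cross(g[v,148:160],180)[-1],2) if cross(g[v,148:160],180) else None for v in (172,176,184,188)],'R',[round(172+cross(g[v,172:182],140)[0],2) for v in (150,160,172,180,188)],'B',[round(184+cross(g[184:198,u],170)[0],2) for u in (158,164,170,174)])
    print(g[186,150:184].astype(int), g[186:196,165].astype(int))
d=load('top0.png');g=cv2.cvtColor(d['pixels'],cv2.COLOR_RGB2GRAY).astype(float)
print(g[186,150:184].astype(int), g[186:196,165].astype(int))
E
```

```text
Traceback (most recent call last):
IndexError: list index out of range
```

```bash
python3 - <<'E'
from h import *
for f in ('top0.png','top11.png','top12.png'):
    d=load(f);g=cv2.cvtColor(d['pixels'],cv2.COLOR_RGB2GRAY)
    print(f)
    for v in (160,170): print(v,g[v,150:160],g[v,172:182])
    for u in (160,170): print(u,g[184:196,u])
E
```

```text
top0.png
160 [134 132 132 131 115  53  23  30  30  28] [ 30  29  25  28  28  41  84 131 140 138]
170 [136 137 135 135 118  41  18  27  23  25] [ 27  26  26  28  31  50  94 129 129 129]
160 [ 26  23  25  24  27  26  35  78 122 137 139 137]
170 [ 27  28  28  27  29  30  39  95 124 130 131 134]
top11.png
160 [140 137 138 138 177 226 232 229 221 174] [209 228 228 226 197  70  47  78  94 127]
170 [144 140 138 147 181 227 231 230 220 173] [198 228 230 226 197  74  57  97 132 134]
160 [227 229 230 233 232 228 198 134 129 141 146 143]
170 [228 230 230 231 230 225 170 127 132 137 138 135]
top12.png
160 [140 137 138 136 133 166 225 231 229 221] [142 224 230 227 216 167  72 100 141 144]
170 [140 141 141 143 126 143 225 231 229 221] [136 222 230 229 227 197 111 133 133 134]
160 [227 229 230 232 231 230 222 156 134 142 145 142]
170 [227 228 229 230 229 226 191 143 136 137 137 137]
```

```bash
python3 -m handwheel '-0.8 0 0 0 0 0 30; -0.8 0 0 0 0 0 30'
python3 - <<'E'
from h import *
st(); d=snap('wrist','wrist13.png')
cv2.imwrite('pics/w13c.png',cv2.resize(d['pixels'][130:330,150:360,::-1],None,fx=3,fy=3,interpolation=cv2.INTER_CUBIC))
E
```

```text
clock: 18.3
tcp_pos: [0.6208, 0.2148, 0.036]
orientation: [-2.212, 2.12, -0.111]
contact_force: [-0.7, 0.2, -0.7]
grip_width: 0.0372
t 18.3 tcp [620.8 214.8  36. ] jaw -87.6 zax [ 0.1045  0.0045 -0.9945] F [-0.7  0.2 -0.7] w 0.0372 j [-1.06  0.86  0.92  1.86 -0.94  0.79 -1.2 ]
```

View pics/w13c.png

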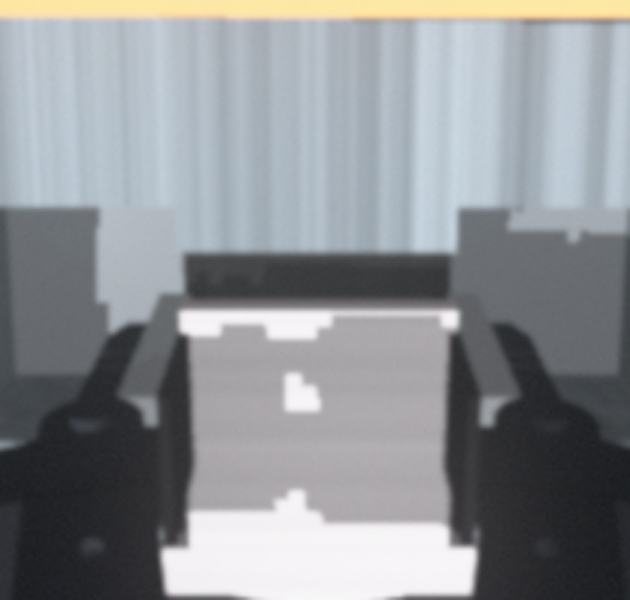

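```bash
python3 - <<'E'
from h import *
d=load('wrist13.png')
P=lambda x,y:(150+x/3-.33,130+y/3-.33)
print('pocket end',ray(d,*P(319,256),.04)*1000); 
for z in (.056,.058,.060): print('plate end top',z,ray(d,*P(319,309),z)*1000)
E
```

```text
pocket end [635.82835031 215.838332    40.        ]
plate end top 0.056 [632.0444607  215.68811472  56.        ]
plate end top 0.058 [632.68073369 215.71600341  58.        ]
plate end top 0.06 [633.31700669 215.74389209  60.        ]
```

```bash
python3 -m handwheel '0 0 0 0 0 0 45; 0 0 0 0 0 0 60; 0 0 0 0 0 0 60; 0 0 0 0 0 0 60; 0 0 0 0 0 0 60; 0 0 -15 0 0 0 60; 0 0 -40 0 0 0 60; 0 10 -80 0 0 0 60; 0 10 -90 -6 0 0 60; 0 10 -90 -6 0 0 60'
python3 - <<'E'
from h import *
st(); d=snap('wrist','wrist14.png');s=snap('side','side14.png'); t=snap('top','top14.png')
cv2.imwrite('pics/s14c.png',cv2.resize(s['pixels'][110:210,180:320,::-1],None,fx=5,fy=5,interpolation=cv2.INTER_CUBIC))
cv2.imwrite('pics/t14c.png',cv2.resize(t['pixels'][100:220,115:215,::-1],None,fx=5,fy=5,interpolation=cv2.INTER_CUBIC))
E
```

```text
clock: 19.6
tcp_pos: [0.6037, 0.2139, 0.1272]
orientation: [-2.265, 2.171, -0.005]
contact_force: [0.2, -1.0, -0.2]
grip_width: 0.0598
t 19.6 tcp [603.7 213.9 127.2] jaw -87.6 zax [ 0.0051  0.0011 -1.    ] F [ 0.2 -1.  -0.2] w 0.0598 j [-1.11  0.78  1.04  1.78 -0.78  1.04 -1.3 ]
```

View pics/wrist14.png

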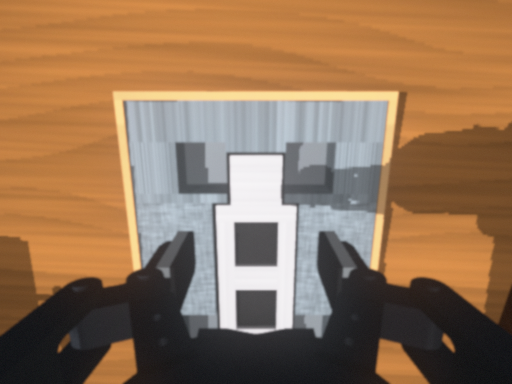

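View pics/s14c.png

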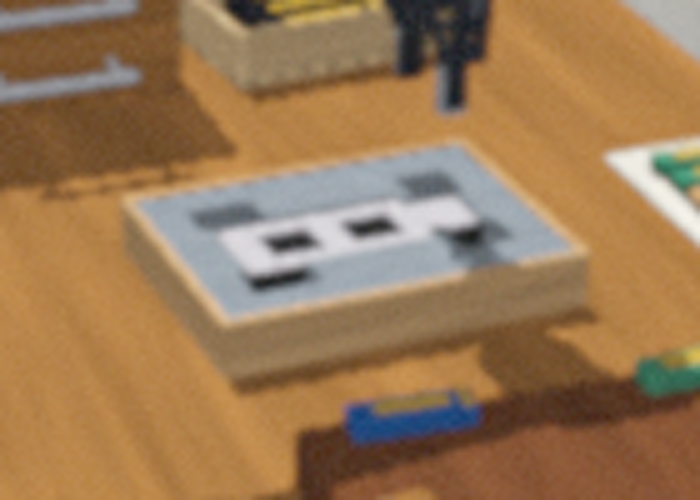

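View pics/t14c.png

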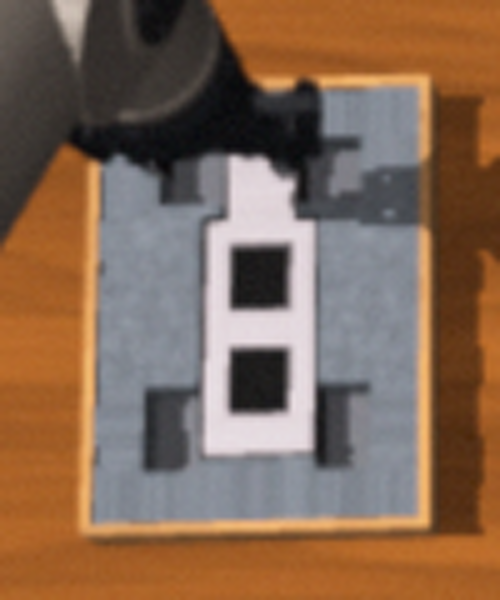

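```bash
python3 - <<'E'
from h import *
st(); row(611.5,215.4,40,-87.6); row(465.6,209.2,60,-87.6)
d=load('wrist14.png')
cv2.imwrite('pics/w14c.png',cv2.resize(d['pixels'][130:330,190:330,::-1],None,fx=4,fy=4,interpolation=cv2.INTER_CUBIC)[:600])
E
```

```text
t 19.75 tcp [601.  213.7 124.2] jaw -87.6 zax [ 7.e-04  1.e-04 -1.e+00] F [-0.6 -0.  -0.4] w 0.0601 j [-1.11  0.79  1.04  1.79 -0.78  1.04 -1.3 ]
row [ -1.2 -10.5  84.3] [-0.  0. -0.]
row [ -1.1 135.5  64.2] [-0.  0. -0.]
```

View pics/w14c.png

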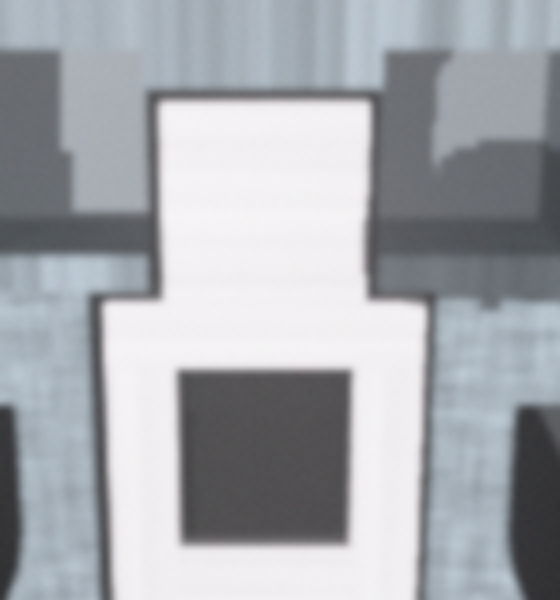

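```bash
python3 -m handwheel '-1 -10 10 0 0 0 0; -1 -10 30 0 0 0 0; -1 -10 50 0 0 0 0; -1 -10 70 0 0 0 0; -1 -10 80 0 0 0 0; -1 -10 83 0 0 0 0; -1 -10 85 0 0 0 0; -1 -10 87 0 0 0 0; -1 -10 87 0 0 0 0'
python3 - <<'E'
from h import *
st()
E
```

```text
clock: 20.88
tcp_pos: [0.6119, 0.2154, 0.0382]
orientation: [-2.267, 2.174, -0.001]
contact_force: [-0.9, 0.5, 2.0]
grip_width: 0.0001
t 20.875 tcp [611.9 215.4  38.2] jaw -87.6 zax [ 1.1e-03  5.0e-04 -1.0e+00] F [-0.9  0.5  2. ] w 0.0001 j [-1.04  0.89  0.93  1.8  -0.89  0.93 -1.24]
```

Contact at 38.2 mm, so the tongue is on the floor; press it, then press the wide end.

```bash
python3 -m handwheel '0 0 1 0 0 0 0; 0 0 1.5 0 0 0 0; 0 0 1.5 0 0 0 0; 0 0 -10 0 0 0 0; 0 0 -25 0 0 0 0; 0 50 -25 0 0 0 0; 0 100 -25 0 0 0 0; 0 146 -25 0 0 0 0; 0 146 -25 0 0 0 0; 0 146 -12 0 0 0 0; 0 146 -4 0 0 0 0; 0 146 -2 0 0 0 0'
python3 - <<'E'
from h import *
st()
E
```

```text
clock: 22.38
tcp_pos: [0.4661, 0.2087, 0.0387]
orientation: [2.266, -2.174, 0.001]
contact_force: [0.1, -0.2, -0.4]
grip_width: 0.0005
t 22.375 tcp [466.1 208.7  38.7] jaw -87.6 zax [-3.e-04 -9.e-04 -1.e+00] F [ 0.1 -0.2 -0.4] w 0.0005 j [-1.25  0.74  0.96  2.13 -0.91  0.77 -1.21]
```

```bash
python3 -m handwheel '0 0 1 0 0 0 0; 0 0 2 0 0 0 0; 0 0 3 0 0 0 0; 0 0 3 0 0 0 0'
python3 - <<'E'
from h import *
st()
E
python3 -m handwheel '0 0 -10 0 0 0 0; 0 0 -50 0 0 0 0; 0 0 -110 0 0 0 0; 0 60 -150 0 0 0 0; 0 60 -160 0 0 0 0; 0 60 -160 0 0 0 0; 0 60 -160 0 0 0 0'
python3 - <<'E'
from h import *
st(); d=snap('wrist','wrist15.png'); t=snap('top','top15.png');s=snap('side','side15.png')
cv2.imwrite('pics/t15c.png',cv2.resize(t['pixels'][100:220,115:215,::-1],None,fx=5,fy=5,interpolation=cv2.INTER_CUBIC))
E
```

```text
clock: 22.88
tcp_pos: [0.4661, 0.2088, 0.038]
orientation: [-2.265, 2.175, 0.002]
contact_force: [-6.1, -0.9, 21.0]
grip_width: -0.0001
t 22.875 tcp [466.1 208.8  38. ] jaw -87.7 zax [ 1.0e-04  1.7e-03 -1.0e+00] F [-6.1 -0.9 21. ] w -0.0001 j [-1.25  0.73  0.96  2.13 -0.92  0.76 -1.21]
clock: 23.75
tcp_pos: [0.4059, 0.2068, 0.1962]
orientation: [-2.268, 2.174, -0.0]
contact_force: [-0.1, -1.0, 0.4]
grip_width: 0.0001
t 23.75 tcp [405.9 206.8 196.2] jaw -87.6 zax [ 2.e-04 -0.e+00 -1.e+00] F [-0.1 -1.   0.4] w 0.0001 j [-1.68  0.47  1.4   2.15 -0.56  0.99 -1.49]
```

View pics/wrist15.png

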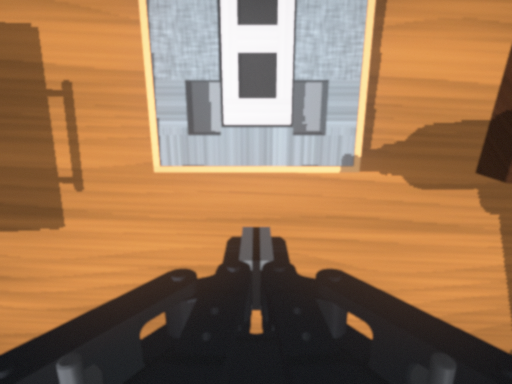

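View pics/t15c.png

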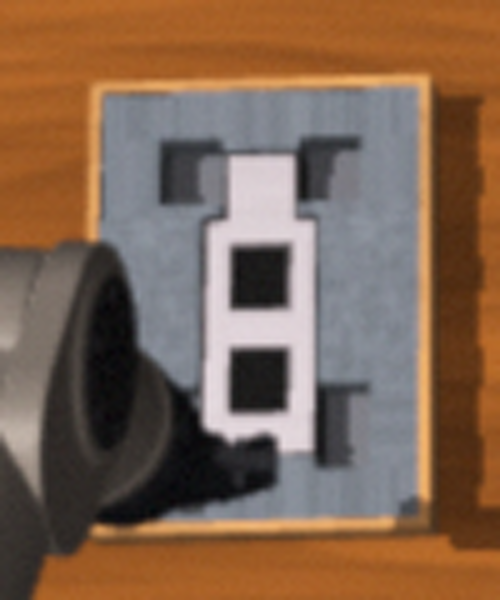

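View pics/side15.png

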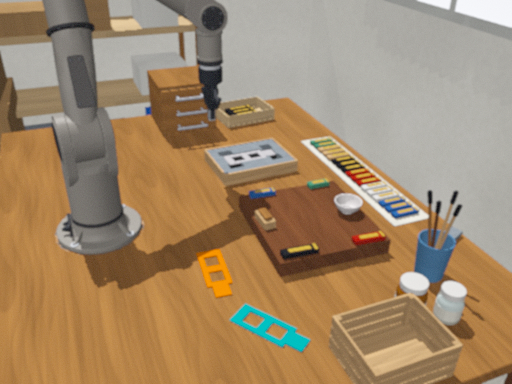

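```bash
python3 -c "
from bench import workorder
print(workorder.hand_in())"
```

```text
the job is handed in; nothing more can be done
None
```

The plate is in its cutout in the case, tongue in the tongue end, released, and the job was handed in at about 24 s of the 58 s. No verdict was reported.

- **How it went:** I dragged the plate by its front window, first about 18 mm sideways, then out between the blue and green sticks. The tongue stuck out about 40 mm past the edge, and I gripped it by its sides there and lifted it off.
- **Last checks:** With closed fingers I met the plate's top at 38.2 mm on the tongue and 38.0 mm on the wide end, where a seated plate's top should be 38 mm. I pressed both ends, the wide end with 21 N. An even dark gap showed all round the tongue and body, and a gap also showed at the wide end. In the last side view the sticks, dish and block look unmoved; I did not measure them.
- **What did not go as planned:** My first attempt to lower the plate flat stopped hard with the fingertips about 33 mm above the bench and pushed back with 33 N. The fingertips were most likely on the cutout floor. So I tilted the plate 6 degrees, put the wide end in first, opened the fingers and let the tongue drop the last 15 mm or so.
- **Measurements that disagreed:** The camera estimates of where the plate and cutout were differed by 1–2 mm. Heights worked out from the top and side views were several millimetres off, so I relied on the contact heights instead.

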